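# Refill the spring-fed sweet dispenser

### The arm

A 7-joint arm with a two-finger parallel gripper is mounted at the origin on the work surface. World frame = base frame: x ahead of the robot, y to its left, z up, the work surface at z = 0. Lengths are in m, angles in rad, forces in N, time in s.
With the tool pointing down it reaches from about 0.425 to 0.925 m from the base axis. Payload 6.8 kg.
Tool frame: the origin (TCP) lies where the fingers leave the gripper's body, on its centre line; the fingertips stand 73 mm ahead of it and the grasp point (between the pads) lies 54 mm ahead of it; z points along the fingers, y is the line along which they close (so a half turn about z gives the same grasp; the last joint's range is limited). The gripper opens to 85 mm and grips with 20 to 120 N. Pads are 22 mm wide; open, the fingers measure 114 mm over their backs; the gripper's body (76 mm by 85 mm) begins 54 mm behind the grasp point. The pads swing forward as they close: fully open they stand 13 mm farther back than shut.
Start: joints at [-1.332, 0.477, 0.022, 1.555, -0.011, 1.109, -0.083], TCP at [0.229, 0.635, 0.304] pointing down, gripper open.
Joint ranges: [-2.96, 2.96], [-0.34, 2.1], [-1.41, 1.46], [0.24, 2.44], [-1.37, 4.51], [0.17, 1.92], [-2.96, 2.96]. Speed limits (rad/s): [2.39, 2.39, 3.14, 3.14, 3.14, 3.14, 3.14].

### API

Orientations are given as a rotation vector (axis times angle).
In Python, from bench import r gives the robot as it stands.
- The arm moves only by the shell command python3 drive.py 'ROWS' [OPENING] [FORCE]. ROWS is one flat JSON list of numbers that holds 1 to 5 rows one after another, with no inner brackets; each row has 6 numbers: dx, dy, dz in units of 20 mm, then a rotation vector rx, ry, rz in units of 0.1 rad; each row is the pose to reach, as a shift and turn from the pose commanded when the command began, along the tool's axes at that moment; what a row does not reach only later rows make up. A row lasts 1/10 s, in which the tool goes at most 0.05 m and 0.15 rad, less where a joint would pass 70% of its speed; a pose out of reach is approached as far as the arm can. OPENING is the finger opening in m, set as the command begins (- or left out keeps the last). The fingers move at their own pace and stop on an object; FORCE is the grip in N (left out, the last holds). Time passes only in rows, so rows that do not move let the fingers close. It prints the time, the measured TCP pose, the force, the opening and the grip force at its end. Input that does not fit is refused with a message, and nothing moves.
- r.get_obs(): the state, without advancing time (a new reading comes with each control period).
- r.grab_frame(name): name is "side" or "top" or "wrist"; returns (picture, depth): 480x640x3 uint8, blue, green, red; 480x640 float32, m along the optical axis (not along the pixel's ray), 0 where there is no reading.
- r.camera_info(name): a dict with "camera_matrix" (3x3 intrinsics, pixels), "k1" (the pictures are not rectified: a ray, as slopes to the right and down, at radius r is drawn at 1 + k1 r^2 times it, then the intrinsics apply), "R" (3x3) and "t" (3): a world point X has camera coordinates R X + t. Camera axes: x right, y down, z forward; pixel columns grow to the right and rows downward; lengths in m; the calibration is good to about 2 mm. A picture is of the moment at which its call begins: read the wrist's pose just before it. camera_info takes no time and is no camera call; for the wrist camera it gives the pose at the moment of the call.
- r.hand_in(): hands the job in; it is judged then, once.
The state is a dict: "clock": time; "joints": joint angles; "qvel": joint speeds; "tau": joint torques, N m; "tcp_pos": TCP position; "orientation": TCP orientation; "contact_force": force on the tool from outside, world axes, zero at the start; "moment": the same for the moment, N m; "grip_width": finger opening in m; "gripper_force": force on a finger pad.
Only numpy, scipy, OpenCV 4.12 (cv2) and the standard library are available. Lean on these libraries where they do the work, as an engineer would, in place of code of your own. Each camera call takes 0.05 s, during which the arm holds its last target. There are 200 camera calls.

### The job

Refill the spring-fed dispenser tray on the shop counter: swing its hold-down rail open, draw the follower all the way back by its clamp knob and turn the knob to lock it there, then lay every loose small carton in the channel, lengthwise in one row and down on the channel floor. Then turn the knob back so that the follower is free and pushes the row up against the end stop, and last of all fold the rail shut again over the row. Do not disturb the tin, the jar or the gift box.

Things in the scene. Friction and masses are not known exactly. Their poses are not given: they have to be found in the camera images.
- dispenser: Fixed tray: dark base plate 165 x 335 x 8 mm; origin under it on the counter, y along the channel from end stop to back, x away from the robot when unturned. Open-topped channel along y, centre line x = 15 mm: floor z = 8, 45 mm wide inside, walls 4 mm thick, tops z = 24, reaching y = 140; end stop at its -y end, inner face y = -155, 53 mm wide, top z = 40 mm.
- channel_stop (a point): Point on the channel floor, on its centre line, at the inner face of the end stop; axes as the dispenser's. A carton lying in the channel against the stop has its centre 31 mm along +y and 21 mm above this point.
- pusher (a joint): Travel of the black spring follower (m): 0 = fully forward (face 105 mm from the end stop), grows as drawn back along the dispenser's +y, stop at 0.179. A spring pulls it forward with 8 to 9.5 N, damping 50 N s/m (move it at 0.1 m/s or less). If the clamp is turned fully while it is at 0.173 or more, it is locked and settles at 0.171 (face 276 mm from the stop).
- pusher_face (a point): Middle of the follower face that presses on the cartons, 18 mm above the channel floor; axes as the dispenser's. Face 36 mm wide, top 42 mm above the counter. Behind it the black carriage plate (26 mm along y, top 35 mm above the counter) reaches over the wall on the dispenser's -x side to the clamp knob.
- clamp (a joint): Turn of the black clamp knob on the follower's carriage (rad): 0 = free, grip bar across the channel (along x); grows clockwise seen from above to 1.5 = locked, bar along the channel. Friction 0.2 N m. Its tongue catches a lug only with the follower fully back; if turned farther forward it bars the way back. Turned back to near 0, the follower runs forward by itself.
- clamp_grip (a point): On the knob's axis, 60 mm above the counter, where to grip; rides with the follower and turns with the knob (x along the grip bar). Bar 46 mm long, 14 mm thick, from 39 to 72 mm above the counter. The axis stands 75 mm to the dispenser's -x of the channel's centre line and 13 mm behind (+y of) the follower face.
- rail (a joint): Hinge of the steel hold-down rail on the channel's +x side (rad): 0 = shut over the channel (as at the start), grows as it swings up and away, stop at 1.6. Hinge line parallel to the channel at dispenser x = 46 mm, 18 mm above the counter. Rests open beyond about 1.2, falls shut from below about 0.2; friction 0.06 N m. Open, a closed gripper can push the bar from behind (+x).
- rail_tab (a point): Upright pull tab on the middle of the rail's front bar: 16 x 12 (along the channel) x 33 mm. This point: 24 mm above the bar's middle; rail shut: 34 mm to -x of the hinge line, 63 above it, 81 above the counter, at dispenser y = -30 mm. Bar: 250 mm along the channel, 16 wide, 6 thick, top 60 above the counter; two 14 mm straps 100 mm to either side of the tab join it to the hinge.
- carton0: Small plain cardboard carton with a paper band round its middle, 42 x 62 x 42 mm, about 90 g (two to four such cartons are there), lying loose on the counter on one of its long sides. Origin at its centre; y along its 62 mm length.
- carton1: Small plain cardboard carton with a paper band round its middle, 42 x 62 x 42 mm, about 90 g (two to four such cartons are there), lying loose on the counter on one of its long sides. Origin at its centre; y along its 62 mm length.
- carton2: Small plain cardboard carton with a paper band round its middle, 42 x 62 x 42 mm, about 90 g (two to four such cartons are there), lying loose on the counter on one of its long sides. Origin at its centre; y along its 62 mm length.
- carton3: Small plain cardboard carton with a paper band round its middle, 42 x 62 x 42 mm, about 90 g (two to four such cartons are there), lying loose on the counter on one of its long sides. Origin at its centre; y along its 62 mm length.
- tin: Bystander: round dark tin, 114 mm across, 68 mm high; origin under its middle.
- jar: Bystander: amber jar, 80 mm across, 110 mm high; origin under its middle.
- gift_box: Bystander: flat white gift box 70 x 130 x 55 mm; origin under its middle.

How it is judged:
On the way, in this order (a step that is already met when the one before it is completed fails the run):
1. the follower is drawn back and locked there by the clamp knob (value of joint pusher above 0.16 m and value of joint clamp above 1.1 rad), for 0.2 s.
2. every carton lies in the channel (x of carton0 in the frame of channel_stop between -0.007 and 0.007 m and y of carton0 in the frame of channel_stop between 0.024 and 0.245 m and z of each of carton0, carton1, carton2, carton3 in the frame of channel_stop below 0.028 m and angle between the y axis of each of carton0, carton1, carton2, carton3 and the y axis of dispenser, either way round below 0.15 rad and x of carton1 in the frame of channel_stop between -0.007 and 0.007 m and y of carton1 in the frame of channel_stop between 0.024 and 0.245 m and x of carton2 in the frame of channel_stop between -0.007 and 0.007 m and y of carton2 in the frame of channel_stop between 0.024 and 0.245 m and x of carton3 in the frame of channel_stop between -0.007 and 0.007 m and y of carton3 in the frame of channel_stop between 0.024 and 0.245 m), for 0.2 s.
3. the clamp is freed and the follower has pushed the row forward (value of joint clamp below 0.5 rad and value of joint pusher below 0.156 m), for 0.2 s.
4. the hold-down rail is shut (value of joint rail below 0.1 rad), for 0.2 s.
At the end, for the whole second after the job is handed in: Every carton lies lengthwise in the channel (within 7 mm of its centre line and of its floor, within 0.15 rad of its direction), at rest, the row's ends within 6 mm of the end stop and the follower face; clamp below 0.5 rad (free), rail below 0.1 rad (shut) (all of step 2 and linear speed of each of carton0, carton1, carton2, carton3 below 0.02 m/s and y of any of carton0, carton1, carton2, carton3 in the frame of channel_stop below 0.037 m and y of any of carton0, carton1, carton2, carton3 in the frame of pusher_face above -0.037 m and value of joint clamp below 0.5 rad and value of joint rail below 0.1 rad); the robot touches nothing.
It fails at once if a bystander (tin, jar, gift box) is moved by more than 30 mm (distance of any of tin, jar, gift_box from where it was at the start of the episode above 0.03 m).
Of carton0, carton1, carton2, carton3 only 2 to 4 are there at a start; the rules pass over those that are not, and their reading is None.
At some moment in a run one of carton0, carton1, carton2, carton3 may be knocked a few centimetres aside while the robot is not near it.
Once in a run the grip may slacken for a moment while it holds something.
It also fails if it takes over 210 s, if anything falls off the work surface, if the arm or the gripper's body presses on something with over 40 N, if the wrist force passes 120 N, or if a joint passes its speed limit or range.

## Working session

There is one attempt and no reset: what is moved stays moved. The work goes in short steps, Python scripts to look and compute and a shell command to move; the robot and the scene stay as the last step left them, time stands still between calls to the robot, and variables do not carry over. Pictures are saved under pics/ and viewed, at most 14 in all, crops included, and the job is handed in when it is done.

```bash
ls; mkdir -p pics
python3 - <<'E'
from bench import r
import cv2
o=r.get_obs()
print({k:o[k] for k in ('clock','tcp_pos','orientation','grip_width')})
for n in ('top','side'):
    i=r.camera_info(n); print(n,i)
    im,d=r.grab_frame(n); cv2.imwrite(f'pics/{n}0.png',im)
    import numpy as np; np.save(f'pics/{n}0d.npy',d)
E
```

```text
bench.py
drive.py
pics
{'clock': 0.0, 'tcp_pos': array([0.22928442, 0.63437441, 0.3028915 ]), 'orientation': array([-5.41982443e-01, -3.09428791e+00,  2.91108497e-03]), 'grip_width': 0.08495884191904741}
top {'camera_matrix': array([[476.85624238,   0.        , 319.55515723],
       [  0.        , 476.85624238, 236.92072874],
       [  0.        ,   0.        ,   1.        ]]), 'k1': 0.03527411096460013, 'R': array([[ 0.01617738, -0.99983706, -0.00800899],
       [-0.99838374, -0.01571638, -0.05461593],
       [ 0.05448116,  0.00887959, -0.99847532]]), 't': array([-0.0128273 ,  0.59138908,  1.19607026])}
side {'camera_matrix': array([[440.57589885,   0.        , 317.82943727],
       [  0.        , 440.57589885, 232.61576079],
       [  0.        ,   0.        ,   1.        ]]), 'k1': -0.1088256047867928, 'R': array([[-0.96553843, -0.25995486, -0.01261026],
       [-0.14749106,  0.58645415, -0.79644078],
       [ 0.21443399, -0.76713428, -0.60458503]]), 't': array([0.57469242, 0.17350164, 0.90268819])}
```
View pics/top0.png

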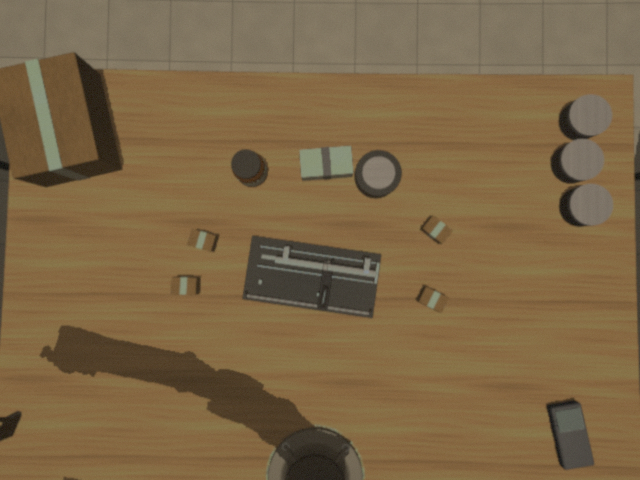

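View pics/side0.png

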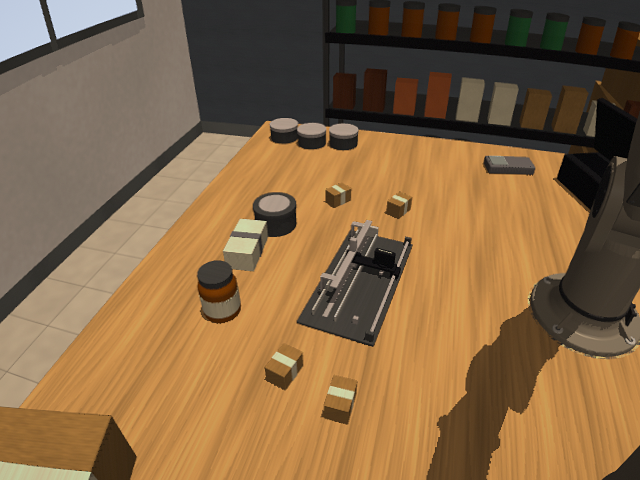

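Create h.py:
```python
import numpy as np, cv2
from scipy.spatial.transform import Rotation as Rn
from bench import r
def rays(ci,px):
    px=np.asarray(px,float).reshape(-1,1,2)
    n=cv2.undistortPoints(px,ci['camera_matrix'],np.array([ci['k1'],0,0,0]))[:,0]
    d=np.c_[n,np.ones(len(n))]@ci['R']; return -ci['R'].T@ci['t'],d
def plane(ci,px,z):
    c,d=rays(ci,px); return c+d*((z-c[2])/d[:,2])[:,None]
def tri(cis,pxs):
    A=np.zeros((3,3));b=np.zeros(3);L=[]
    for ci,p in zip(cis,pxs):
        c,d=rays(ci,p);d=d[0]/np.linalg.norm(d[0]);P=np.eye(3)-np.outer(d,d);A+=P;b+=P@c;L.append((P,c))
    x=np.linalg.solve(A,b); return x,[float(np.linalg.norm(P@(x-c))) for P,c in L]
def proj(ci,X):
    return cv2.projectPoints(np.asarray(X,float).reshape(-1,1,3),cv2.Rodrigues(ci['R'])[0],np.asarray(ci['t'],float),ci['camera_matrix'],np.array([ci['k1'],0,0,0]))[0][:,0]
def world(ci,D):
    v,u=np.mgrid[:480,:640]; c,d=rays(ci,np.c_[u.ravel(),v.ravel()])
    return (c+d*D.reshape(-1,1)).reshape(480,640,3)
def blobs(ci,im,D,lo=.034,hi=.05,amin=150):
    W=world(ci,D); m=((W[...,2]>lo)&(W[...,2]<hi)&(D>0)).astype(np.uint8)
    n,l,s,c=cv2.connectedComponentsWithStats(m); out=[]
    for k in range(1,n):
        if s[k,4]<amin: continue
        P=W[l==k]; 
        z=np.median(P[:,2]); (cx,cy),(w,h),a=cv2.minAreaRect((P[:,:2]*1000).astype(np.float32))
        if h<w: a-=90   # a: angle of short side 'w'; long axis = a+90
        out.append((np.round([cx,cy,z*1000,min(w,h),max(w,h)],1),round((a+90+90)%180-90,1),c[k].round(),int(s[k,4])))
    return out
def tool(dw):
    o=r.get_obs(); return Rn.from_rotvec(o['orientation']).inv().apply(dw)
```

Run:
```python
from h import *
ct,cs=r.camera_info('top'),r.camera_info('side')
for n,ci in (('top',ct),('side',cs)):
    im=cv2.imread(f'pics/{n}0.png');D=np.load(f'pics/{n}0d.npy')
    for b in blobs(ci,im,D): print(n,b)
im=cv2.imread('pics/top0.png');D=np.load('pics/top0d.npy')
g=cv2.cvtColor(im,cv2.COLOR_BGR2HSV)
m=((g[...,2]<75)&(g[...,1]<90)).astype(np.uint8);
m=cv2.morphologyEx(m,cv2.MORPH_CLOSE,np.ones((9,9)));n,l,s,c=cv2.connectedComponentsWithStats(m)
k=l[300,280];print(k,s[k])
P=plane(ct,np.argwhere(l==k)[:,::-1],.008)
rc=cv2.minAreaRect((P[:,:2]*1000).astype(np.float32));print(rc,cv2.boxPoints(rc))
cr=im[225:325,230:395];cv2.imwrite('pics/crop1.png',cv2.resize(cr,None,fx=4.8,fy=4.8,interpolation=cv2.INTER_CUBIC))
ci=r.camera_info('wrist');print(ci['R'],-ci['R'].T@ci['t'],ci['camera_matrix'],ci['k1'])
```

```text
top (array([830. , 565.2,  42.5, 157.6, 325.8]), -22.1, array([ 93., 139.]), 410)
top (array([ 615.7, -294.1,   42.7,   43.4,   61.9]), 51.8, array([437., 229.]), 440)
top (array([579.5, 290.3,  43. ,  42.1,  63. ]), 75.5, array([201., 239.]), 428)
top (array([464.3, -18. ,  36.8,  25.7,  88.6]), -7.2, array([325., 283.]), 208)
top (array([463.9, 331.2,  42.9,  42. ,  64.7]), 88.4, array([184., 286.]), 448)
top (array([ 439.8, -285.1,   42.8,   40.9,   63.8]), 64.5, array([433., 300.]), 438)
top (array([ 46.6,   0.6,  39.3,  54. , 137.9]), -87.6, array([315., 458.]), 221)
side (array([ 2009.1, -1563. ,    41.9,   878.6,  1912.8]), 58.6, array([144.,  60.]), 954)
side (array([   75.9, -1346.7,    45.9,    82.2,   103.3]), 0.4, array([506.,  87.]), 166)
side (array([ -64.1, -511.4,   42.4,    9.9,  179.2]), -66.2, array([577., 183.]), 201)
side (array([ 616.5, -291.9,   42.4,   46.8,   65.2]), 51.9, array([337., 190.]), 239)
side (array([ 441.4, -285.5,   42.6,   44.5,   69.9]), 65.5, array([399., 200.]), 256)
side (array([737.5, -46.8,  41.8,  64.5, 234.6]), 69.7, array([260., 239.]),
[... 334 characters left out ...]

side (array([466.1, 332.1,  41.9,  43.2,  64.4]), 87.7, array([340., 394.]), 914)
side (array([752.1, 538.9,  41.7,   3.2,  59.6]), -74.9, array([123., 463.]), 167)
21 [ 243  236  137   81 7784]
((492.2933044433594, 15.67449951171875), (329.41192626953125, 161.03550720214844), 82.71316528320312) [[ 391.5351  -137.48863]
 [ 551.27    -157.91383]
 [ 593.0515   168.83763]
 [ 433.3166   189.26283]]
[[ 0.33935709  0.94065388 -0.00265374]
 [ 0.89989844 -0.32382982  0.29209081]
 [ 0.27389699 -0.10151118 -0.95638691]] [0.15952628 0.65956512 0.37256164] [[335.90625929   0.         319.7328351 ]
 [  0.         335.90625929 235.50171445]
 [  0.           0.           1.        ]] -0.026153391842717894
```

View pics/crop1.png

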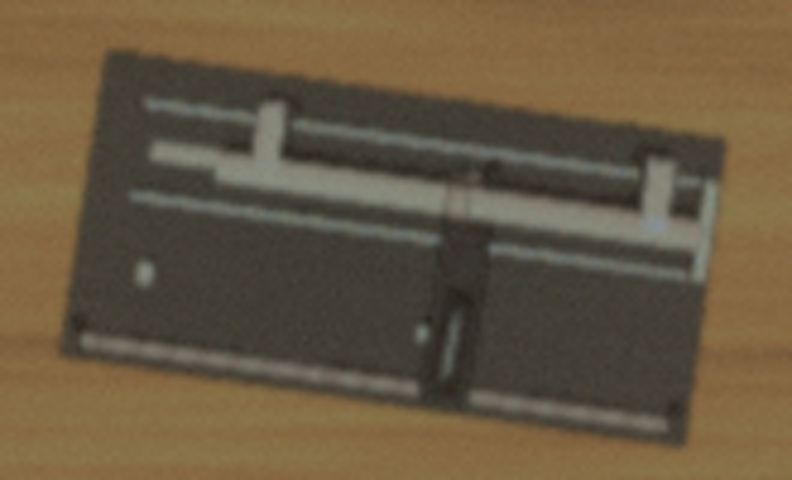

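Units first: shifts go in units of 20 mm and turns go in units of 0.1 rad. So -0.036 m is -1.8, -0.18 m is -9.

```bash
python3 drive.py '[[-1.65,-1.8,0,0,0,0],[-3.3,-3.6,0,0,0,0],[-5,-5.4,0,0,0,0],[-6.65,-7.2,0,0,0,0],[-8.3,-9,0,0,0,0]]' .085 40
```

```text
refused: ROWS must be one flat list, 6 numbers to a row, no inner brackets. Nothing was moved.
```

I used the wrong layout. The manual says one flat list, 6 numbers to a row, no inner brackets; once more.

```bash
python3 drive.py '[-1.65,-1.8,0,0,0,0,-3.3,-3.6,0,0,0,0,-5,-5.4,0,0,0,0,-6.65,-7.2,0,0,0,0,-8.3,-9,0,0,0,0]' .085 40
python3 drive.py '[-1.65,-1.8,0,0,0,0,-3.3,-3.6,0,0,0,0,-5,-5.4,0,0,0,0,-6.65,-7.2,0,0,0,0,-8.3,-9,0,0,0,0]'
python3 drive.py '[-1.65,-1.8,0,0,0,0,-3.3,-3.6,0,0,0,0,-5,-5.4,0,0,0,0,-6.65,-7.2,0,0,0,-1.1,-6.8,-7.3,0,0,0,-2.2]'
python3 drive.py '[0,0,0,0,0,0,0,0,0,0,0,0,0,0,0,0,0,0]'
python3 - <<'E'
from h import *
o=r.get_obs();print(o['tcp_pos'],o['orientation'],o['joints'])
ci=r.camera_info('wrist');im,D=r.grab_frame('wrist')
cv2.imwrite('pics/w1.png',im);np.savez('pics/w1.npz',D=D,**ci)
for b in blobs(ci,im,D,amin=400): print(b)
E
```

```text
clock: 0.6
tcp_pos: [0.3248, 0.407, 0.3036]
orientation: [-0.542, -3.094, 0.001]
contact_force: [1.2, -0.4, 0.3]
grip_width: 0.0852
gripper_force: 0.0
clock: 1.1
tcp_pos: [0.4195, 0.1814, 0.3039]
orientation: [-0.542, -3.094, -0.0]
contact_force: [1.0, 0.1, 1.0]
grip_width: 0.0848
gripper_force: 0.0
clock: 1.6
tcp_pos: [0.4986, -0.0065, 0.304]
orientation: [0.206, 3.134, -0.004]
contact_force: [-1.3, 1.2, -0.2]
grip_width: 0.085
gripper_force: 0.0
clock: 1.9
tcp_pos: [0.4971, 0.0013, 0.3037]
orientation: [-0.199, -3.135, -0.001]
contact_force: [0.5, 0.2, 0.2]
grip_width: 0.0849
gripper_force: 0.0
[0.49712424 0.00128939 0.3036786 ] [-1.98667186e-01 -3.13458203e+00 -6.24404653e-04] [-0.46461033  0.18507806  0.38486345  1.99263561 -0.08392045  0.97943104
  1.40541001]
(array([464.8, 309.7,  40.8,  21.6,  43.2]), 2.1, array([628., 140.]), 1035)
(array([ 442. , -285.2,   41.8,   44.8,   64. ]), 64.1, array([ 35., 191.]), 2750)
(array([487.9, -20.8,  34.7,  24.6,  54.5]), -9.6, array([297., 208.]), 580)
(array([578.6, 291.5,  41.2,  42.7,  64.6]), 75.9, array([597., 250.]), 2276)
(array([ 614.6, -293.9,   41.7,   44.9,   63.4]), 53.8, array([ 81., 336.]), 1751)
(array([ 703.9, -125.9,   41.6,   13.4,   68.8]), 68.8, array([237., 388.]), 495)
```

View pics/w1.png

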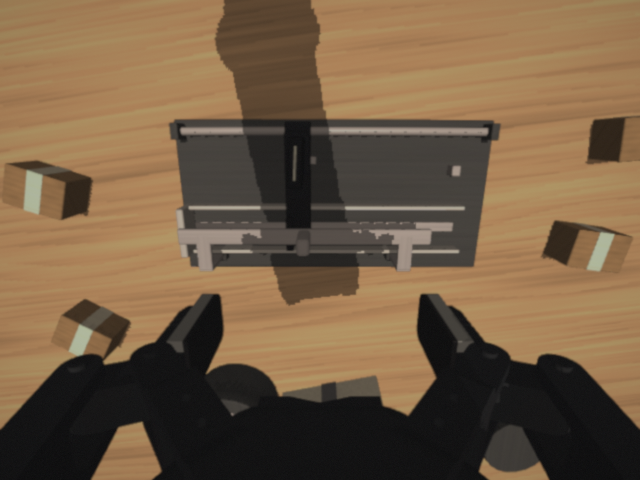

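```bash
cat > disp.py <<'E'
from h import *
def walls(ci,im,rows,cols,z=.024):
    g=cv2.cvtColor(im,cv2.COLOR_BGR2GRAY).astype(float);P=[]
    for c in cols:
        w=g[rows[0]:rows[1],c]; w=w-np.median(w)-8; w[w<0]=0
        if w.max()<8: continue
        k=w.argmax(); s=slice(max(0,k-3),k+4); P.append((c,rows[0]+(w[s]*np.arange(len(w))[s]).sum()/w[s].sum()))
    P=np.array(P); X=plane(ci,P,z)[:,:2]
    for _ in range(3):
        vx,vy,x0,y0=cv2.fitLine(X.astype(np.float32),cv2.DIST_HUBER,0,1e-4,1e-4)[:,0]
        d=(X-[x0,y0])@[-vy,vx]; X=X[abs(d)<.002] if (abs(d)<.002).sum()>10 else X
    if vy<0: vx,vy=-vx,-vy
    return np.array([x0,y0]),np.array([vx,vy]),len(X),d.std()
E
python3 - <<'E'
from disp import *
f=np.load('pics/w1.npz');ci={k:f[k] for k in ('camera_matrix','R','t')};ci['k1']=float(f['k1']);im=cv2.imread('pics/w1.png')
cols=[c for c in range(200,460) if not 280<c<318]
A=walls(ci,im,(200,216),cols);B=walls(ci,im,(246,258),[c for c in cols if c not in range(390,418) and c>222])
print(A,B)
n=np.array([A[1][1],-A[1][0]]);print('yaw',[np.degrees(np.arctan2(-w[1][0],w[1][1])) for w in (A,B)],'sep',(B[0]-A[0])@n)
# plate
g=cv2.cvtColor(im,cv2.COLOR_BGR2HSV);m=((g[...,2]<95)&(g[...,1]<80)).astype(np.uint8)
m=cv2.morphologyEx(m,cv2.MORPH_CLOSE,np.ones((11,11)));m[:118]=0;m[275:]=0
nn,l,s,c=cv2.connectedComponentsWithStats(m);k=l[150,220];print(s[k])
ys,xs=np.where(l==k)
for row in (145,185,225,262):
    x=xs[ys==row]; print(row,x.min(),x.max(),plane(ci,[[x.min()-.5,row],[x.max()+.5,row]],.008)[:,:2])
for nme,p,z in (('wallend',(465.5,208),.024),('wallendB',(459,251.5),.024),('stop l',(178,209),.04),('follower',(297,208),.035)):
    print(nme,plane(ci,[p],z))
cv2.imwrite('pics/crop2.png',cv2.resize(im[110:280,165:365],None,fx=4,fy=3.5,interpolation=cv2.INTER_CUBIC))
E
```

```text
(array([ 0.49518913, -0.02180485], dtype=float32), array([0.12802057, 0.9917715 ], dtype=float32), 223, np.float64(0.00028138910015470213)) (array([0.5562559 , 0.07029739], dtype=float32), array([0.12619597, 0.99200535], dtype=float32), 172, np.float64(0.00019941137603417535))
yaw [np.float32(-7.3552227), np.float32(-7.2498264)] sep 0.04877328
[  170   120   330   149 41732]
145 177 489 [[ 0.4155246  -0.14151737]
 [ 0.45696111  0.18707535]]
185 182 484 [[ 0.45760219 -0.14641146]
 [ 0.49909668  0.18223763]]
225 185 478 [[ 0.50225821 -0.15401956]
 [ 0.54399074  0.17607236]]
262 212 473 [[ 0.55000632 -0.13334924]
 [ 0.58853672  0.17074179]]
wallend [[0.51804005 0.15473041 0.024     ]]
wallendB [[0.56666933 0.14751185 0.024     ]]
stop l [[ 0.47803618 -0.14216769  0.04      ]]
follower [[ 0.49339019 -0.02223123  0.035     ]]
```

View pics/crop2.png

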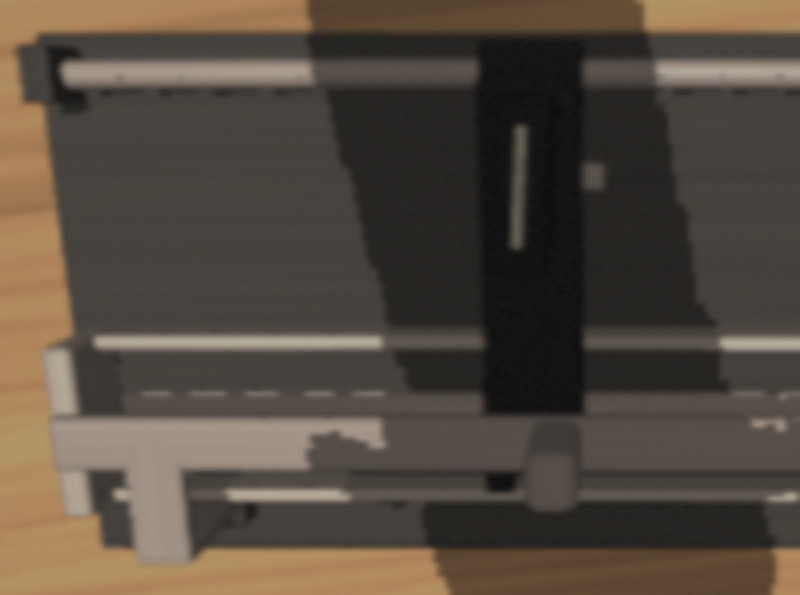

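Run:
```python
from disp import *
f=np.load('pics/w1.npz');ci={k:f[k] for k in ('camera_matrix','R','t')};ci['k1']=float(f['k1']);W=world(ci,f['D'])
ct=r.camera_info('top')
u=np.array([.1271,.9919]);n=np.array([.9919,-.1271])
S=lambda X:(round(float(X[:2]@n),4),round(float(X[:2]@u),4),round(float(X[2]),4))
for nm,p in (('wallA',(350,208)),('wallAend',(465,208)),('B',(350,251)),('Bend',(459,251)),('stop',(182,212)),('stopfar',(184,252)),('tab',(303,240)),('knob',(294,163)),('knobR',(297,145)),('carr',(297,190)),('bar L',(200,238)),('bar R',(425,238))):
    print(nm,'depth',S(W[p[1],p[0]]))
T=lambda cx,cy:(230+cx/4.8-.4,225+cy/4.8-.4)
for nm,pw,pt,z in (('wallAend',(465,208),T(132,195),.024),('wallBend',(459,251.5),T(147,103),.024),('stopnear',(180,208.5),T(698,280),.04),('knob',(294,163),T(453,345),.072),('knobend+',(296.5,146),T(445,378),.072),('tabtop',(303,240),T(482,168),.093),('barmid right',(431,237),T(215,172),.06)):
    x,e=tri([ci,ct],[pw,pt]); print(nm,'tri',S(x),np.round(e,4),'planeW',S(plane(ci,[pw],z)[0]),'planeT',S(plane(ct,[pt],z)[0]))
```

```text
wallA depth (0.4946, 0.0962, 0.0235)
wallAend depth (0.4978, 0.2262, 0.0073)
B depth (0.543, 0.0975, 0.0237)
Bend depth (0.5485, 0.2255, 0.0076)
stop depth (0.4953, -0.0764, 0.0402)
stopfar depth (0.5388, -0.0797, 0.0396)
tab depth (0.5088, 0.0493, 0.0913)
knob depth (0.4437, 0.0413, 0.072)
knobR depth (0.4283, 0.0443, 0.0725)
carr depth (0.4739, 0.0409, 0.0336)
bar L depth (0.5171, -0.0537, 0.0591)
bar R depth (0.5167, 0.1674, 0.0593)
wallAend tri (0.4935, 0.2168, 0.0281) [0.0003 0.0003] planeW (0.4942, 0.2188, 0.024) planeT (0.4937, 0.2171, 0.024)
wallBend tri (0.5422, 0.2164, 0.0278) [0.0004 0.0004] planeW (0.5433, 0.2183, 0.024) planeT (0.5425, 0.2166, 0.024)
stopnear tri (0.4928, -0.0812, 0.0336) [0.0004 0.0004] planeW (0.4917, -0.0781, 0.04) planeT (0.4926, -0.0807, 0.04)
knob tri (0.4437, 0.0405, 0.0691) [0.0007 0.0007] planeW (0.4437, 0.0413, 0.072) planeT (0.4436, 0.0399, 0.072)
knobend+ tri (0.4282, 0.043, 0.0807) [0.0015 0.0015] planeW (0.4292, 0.0438, 0.072) planeT (0.4268, 0.0415, 0.072)
tabtop tri (0.5345, 0.0411, 0.009) [0.0039 0.0039] planeW (0.5082, 0.0494, 0.093) planeT (0.5333, 0.0383, 0.093)
barmid right tri (0.5126, 0.1708, 0.0679) [0.0007 0.0007] planeW (0.5155, 0.173, 0.06) planeT (0.5121, 0.1722, 0.06)
```

```bash
cat >> h.py <<'E'
YAW=-.1274; UV=np.array([.1271,.9919,0]); NV=np.array([.9919,-.1271,0])
CN,SU=.5187,-.077   # channel centre n, stop face u
def w(n,u,z): return n*NV+u*UV+[0,0,z]
def go(n,u,z,ang=0.,world=None):
    """tool-axes delta for the grasp point; ang: closing axis clockwise from channel direction seen from above"""
    o=r.get_obs();R=Rn.from_rotvec(o['orientation'])
    g=o['tcp_pos']+R.apply([0,0,.054]); t=np.array(world) if world is not None else w(n,u,z)
    y=Rn.from_rotvec([0,0,-ang]).apply(UV); Rt=Rn.from_matrix(np.c_[np.cross(y,[0,0,-1]),y,[0,0,-1]])
    q=R.inv()*Rt
    tcp=t+[0,0,.054]
    print('delta tool',np.round(R.inv().apply(tcp-o['tcp_pos']),4),'rot',np.round(q.as_rotvec(),4),'| grasp n,u,z',np.round([g@NV,g@UV,g[2]],4),'j7',round(o['joints'][6],2),'F',np.round(o['contact_force'],1),'t',o['clock'],'grip',round(o['grip_width'],4),round(float(o['gripper_force']),1))
E
python3 - <<'E'
from h import *
go(.5157,.048,.084); go(CN-.075,.041,.060)
for th in np.linspace(0,1.45,7):
    a=np.arctan2(.066,-.034)-th; q=.0742; print(round(th,2),round(.5497+q*np.cos(a)-.5157,4),round(.018+q*np.sin(a)-.084,4))
E
```

```text
delta tool [-0.0228 -0.0166  0.1657] rot [ 0.0003 -0.0006  0.0015] | grasp n,u,z [0.493  0.0645 0.2497] j7 1.41 F [ 0.8  0.4 -0.6] t 1.95 grip 0.0851 0.0
delta tool [ 0.0492 -0.0235  0.1898] rot [ 0.0003 -0.0006  0.0015] | grasp n,u,z [0.493  0.0645 0.2497] j7 1.41 F [ 0.8  0.4 -0.6] t 1.95 grip 0.0851 0.0
0.0 0.0 -0.0
0.24 0.0168 0.0062
0.48 0.0346 0.0082
0.72 0.0523 0.0059
0.97 0.069 -0.0006
1.21 0.0836 -0.0108
1.45 0.0954 -0.0243
```

```bash
python3 drive.py '[-1.14,-0.83,1.5,0,0,0,-1.14,-0.83,3.5,0,0,0,-1.14,-0.83,5.5,0,0,0,-1.14,-0.83,7,0,0,0,-1.14,-0.83,8.275,0,0,0]' .05 25
python3 drive.py '[0,0,0,0,0,0,0,0,0,0,0,0]'
python3 drive.py '[0,0,0,0,0,0,0,0,0,0,0,0,0,0,0,0,0,0,0,0,0,0,0,0,0,0,0,0,0,0]' 0 25
python3 - <<'E'
from h import *
go(.5157,.048,.084)
E
```

```text
clock: 2.45
tcp_pos: [0.5173, -0.0182, 0.1366]
orientation: [-0.198, -3.134, -0.0]
contact_force: [-0.1, -0.2, 0.1]
grip_width: 0.0504
gripper_force: 0.0
clock: 2.65
tcp_pos: [0.5181, -0.0188, 0.1387]
orientation: [-0.198, -3.135, -0.0]
contact_force: [0.2, -0.5, 0.5]
grip_width: 0.0502
gripper_force: 0.0
clock: 3.15
tcp_pos: [0.5192, -0.0174, 0.1399]
orientation: [0.197, 3.133, 0.004]
contact_force: [-0.7, 4.8, 6.6]
grip_width: 0.0118
gripper_force: 30.5
delta tool [ 0.0015 -0.0007  0.0019] rot [0.003  0.0022 0.0021] | grasp n,u,z [0.5173 0.0489 0.0859] j7 1.59 F [-0.7  4.8  6.6] t 3.15 grip 0.0118 30.5
```

```bash
python3 drive.py '[-0.45,0,-0.175,0,0,0,-0.84,0,-0.31,0,0,0,-1.3,0,-0.375,0,0,0,-1.73,0,-0.41,0,0,0,-2.175,0,-0.375,0,0,0]'
python3 drive.py '[-0.44,0,0.08,0,0,0,-0.85,0,0.25,0,0,0,-1.275,0,0.4,0,0,0,-1.65,0,0.66,0,0,0,-2,0,0.925,0,0,0]'
python3 drive.py '[-0.35,0,0.325,0,0,0,-0.6,0,0.675,0,0,0,-0.65,0,0.85,0,0,0,-0.65,0,0.85,0,0,0]'
python3 - <<'E'
from h import *
go(.5497,.048,.084)
E
```

```text
clock: 3.65
tcp_pos: [0.5601, -0.0226, 0.1464]
orientation: [-0.196, -3.132, -0.005]
contact_force: [-4.7, 5.7, 2.3]
grip_width: 0.0114
gripper_force: 30.5
clock: 4.15
tcp_pos: [0.6018, -0.028, 0.1287]
orientation: [0.197, 3.134, 0.004]
contact_force: [-1.3, 4.8, 5.3]
grip_width: 0.0117
gripper_force: 31.5
clock: 4.55
tcp_pos: [0.6166, -0.0299, 0.1119]
orientation: [0.197, 3.13, 0.004]
contact_force: [3.3, 4.6, 4.2]
grip_width: 0.0115
gripper_force: 32.9
delta tool [ 0.0655 -0.0005 -0.0264] rot [0.0026 0.0054 0.002 ] | grasp n,u,z [0.6156 0.0489 0.0579] j7 1.64 F [3.3 4.6 4.2] t 4.55 grip 0.0115 32.9
```

Converted, 0.06 m is 3, 0.04 m is 2.

```bash
python3 drive.py '[0,0,0,0,0,0,0,0,0,0,0,0,0,0,0,0,0,0]' .05 40
python3 drive.py '[0,0,-1.5,0,0,0,0,0,-3.5,0,0,0,0,0,-5.5,0,0,0,2,0,-6,0,0,0,4,0,-6,0,0,0]'
python3 drive.py '[1.5,0,0,0,0,0,3,0,0,0,0,0,4.5,-0.4,0,0,0,0,4.5,-0.4,0,0,0,0,4.5,-0.4,0,0,0,0]'
python3 - <<'E'
from h import *
go(CN-.075,.041,.060)
ct=r.camera_info('top');im,D=r.grab_frame('top');cv2.imwrite('pics/top2.png',im)
W=world(ct,D);P=W.reshape(-1,3);N,U=P@NV,P@UV
m=(N>.56)&(N<.64)&(U>-.09)&(U<.19)&(P[:,2]>.03)
print(m.sum(),np.round(np.c_[N,U,P[:,2]][m][::40],3))
for b in blobs(ct,im,D): print(b)
E
```

```text
clock: 4.85
tcp_pos: [0.6134, -0.0322, 0.1104]
orientation: [-0.2, -3.135, 0.001]
contact_force: [0.4, 0.3, -0.1]
grip_width: 0.0498
gripper_force: 0.0
clock: 5.35
tcp_pos: [0.535, -0.0222, 0.2325]
orientation: [0.201, 3.13, 0.001]
contact_force: [-0.1, -0.0, -0.2]
grip_width: 0.05
gripper_force: 0.0
clock: 5.85
tcp_pos: [0.4438, -0.0184, 0.2306]
orientation: [0.2, 3.135, 0.001]
contact_force: [0.2, -0.7, 1.3]
grip_width: 0.05
gripper_force: 0.0
delta tool [-0.0011  0.0027  0.1167] rot [0.0005 0.0005 0.0001] | grasp n,u,z [0.4426 0.0382 0.1766] j7 1.46 F [ 0.2 -0.7  1.3] t 5.85 grip 0.05 0.0
399 [[ 0.616  0.052  0.073]
 [ 0.603  0.043  0.075]
 [ 0.597  0.047  0.07 ]
 [ 0.582  0.124  0.068]
 [ 0.59   0.046  0.07 ]
 [ 0.582  0.07   0.065]
 [ 0.58   0.047  0.066]
 [ 0.579  0.02   0.066]
 [ 0.585 -0.036  0.058]
 [ 0.581 -0.046  0.07 ]]
(array([829.1, 565.3,  41.9, 158.9, 325.7]), -22.5, array([ 93., 139.]), 401)
(array([ 615.5, -294.1,   43. ,   43.2,   62.4]), 51.3, array([437., 229.]), 440)
(array([579.3, 290. ,  43.1,  42.2,  61.4]), 75.3, array([201., 239.]), 428)
(array([502.1, -22.8,  37.2,  25.7,  70.6]), -7.1, array([327., 273.]), 197)
(array([463.7, 331.7,  42.9,  42.1,  66. ]), 87.7, array([184., 286.]), 448)
(array([ 439.6, -284.5,   43. ,   41.8,   62.4]), 64.4, array([433., 300.]), 437)
```

```bash
python3 drive.py '[-0.05,0.135,1.5,0,0,0,-0.05,0.135,3,0,0,0,-0.05,0.135,4.5,0,0,0,-0.05,0.135,5.35,0,0,0,-0.05,0.135,5.825,0,0,0]'
python3 drive.py '[0,0,0,0,0,0,0,0,0,0,0,0]'
python3 drive.py '[0,0,0,0,0,0,0,0,0,0,0,0,0,0,0,0,0,0,0,0,0,0,0,0,0,0,0,0,0,0]' 0 70
python3 - <<'E'
from h import *
go(CN-.075,.041+.176,.060)
E
```

```text
clock: 6.4
tcp_pos: [0.4459, -0.0157, 0.1123]
orientation: [-0.199, -3.134, 0.001]
contact_force: [-0.1, 0.2, 1.2]
grip_width: 0.0498
gripper_force: 0.0
clock: 6.6
tcp_pos: [0.4463, -0.0157, 0.1143]
orientation: [0.199, 3.134, -0.0]
contact_force: [-0.2, 1.0, 0.4]
grip_width: 0.0501
gripper_force: 0.0
clock: 7.1
tcp_pos: [0.4461, -0.015, 0.1148]
orientation: [0.199, 3.134, 0.002]
contact_force: [-1.6, 1.9, 6.1]
grip_width: 0.013
gripper_force: 68.7
delta tool [0.0005 0.1752 0.001 ] rot [0.0013 0.0014 0.0008] | grasp n,u,z [0.4445 0.0419 0.0608] j7 1.59 F [-1.6  1.9  6.1] t 7.1 grip 0.013 68.7
```

```bash
python3 drive.py '[0,0.4,0,0,0,0,0,0.8,0,0,0,0,0,1.2,0,0,0,0,0,1.6,0,0,0,0,0,2,0,0,0,0]'
python3 drive.py '[0,0.4,0,0,0,0,0,0.8,0,0,0,0,0,1.2,0,0,0,0,0,1.6,0,0,0,0,0,2,0,0,0,0]'
python3 drive.py '[0,0.4,0,0,0,0,0,0.8,0,0,0,0,0,1.2,0,0,0,0,0,1.6,0,0,0,0,0,2,0,0,0,0]'
python3 drive.py '[0,0.4,0,0,0,0,0,0.8,0,0,0,0,0,1.2,0,0,0,0,0,1.6,0,0,0,0,0,2,0,0,0,0]'
python3 drive.py '[0,0.35,0,0,0,0,0,0.7,0,0,0,0,0,0.9,0,0,0,0,0,0.9,0,0,0,0,0,0.9,0,0,0,0]'
python3 - <<'E'
from h import *
go(CN-.075,.041+.178,.060)
E
```

```text
clock: 7.6
tcp_pos: [0.4507, 0.0209, 0.1147]
orientation: [0.205, 3.134, -0.004]
contact_force: [-1.3, -11.2, 8.8]
grip_width: 0.013
gripper_force: 68.5
clock: 8.1
tcp_pos: [0.4558, 0.0604, 0.1147]
orientation: [0.205, 3.134, -0.005]
contact_force: [-1.7, -12.8, 9.9]
grip_width: 0.0132
gripper_force: 68.6
clock: 8.6
tcp_pos: [0.4609, 0.0998, 0.1147]
orientation: [0.205, 3.134, -0.005]
contact_force: [-0.8, -13.7, 9.9]
grip_width: 0.0132
gripper_force: 68.7
clock: 9.1
tcp_pos: [0.466, 0.1393, 0.1147]
orientation: [0.205, 3.135, -0.006]
contact_force: [-1.4, -11.9, 10.6]
grip_width: 0.0128
gripper_force: 68.8
clock: 9.6
tcp_pos: [0.4684, 0.1582, 0.1147]
orientation: [0.203, 3.134, -0.004]
contact_force: [-1.3, -9.7, 9.9]
grip_width: 0.0131
gripper_force: 68.7
delta tool [0.0008 0.0026 0.0007] rot [-0.0023  0.0007 -0.0021] | grasp n,u,z [0.4445 0.2163 0.0607] j7 1.25 F [-1.3 -9.7  9.9] t 9.6 grip 0.0131 68.7
```

```bash
python3 drive.py '[0.05,0.1,0,0,0,0,0.05,0.175,0,0,0,0,0.05,0.175,0,0,0,0,0.05,0.175,0,0,0,0]'
python3 drive.py '[0,0,0,0,0,1,0,0,0,0,0,2,0,0,0,0,0,3,0,0,0,0,0,4,0,0,0,0,0,5]'
python3 drive.py '[0,0,0,0,0,1,0,0,0,0,0,2,0,0,0,0,0,3,0,0,0,0,0,4,0,0,0,0,0,5]'
python3 drive.py '[0,0,0,0,0,1,0,0,0,0,0,2,0,0,0,0,0,3,0,0,0,0,0,4,0,0,0,0,0,5]'
python3 - <<'E'
from h import *
go(CN-.075,.041+.178,.060,1.5);print(r.get_obs()['moment'])
E
```

```text
clock: 10.0
tcp_pos: [0.4686, 0.1615, 0.1148]
orientation: [0.204, 3.133, -0.004]
contact_force: [1.5, -9.6, 6.8]
grip_width: 0.0127
gripper_force: 68.2
clock: 10.5
tcp_pos: [0.4687, 0.1616, 0.1148]
orientation: [0.977, 2.982, -0.002]
contact_force: [2.1, -9.2, 4.1]
grip_width: 0.0133
gripper_force: 68.5
clock: 11.0
tcp_pos: [0.4684, 0.1616, 0.1148]
orientation: [1.684, 2.648, -0.001]
contact_force: [0.7, -9.6, 6.7]
grip_width: 0.0129
gripper_force: 68.7
clock: 11.5
tcp_pos: [0.468, 0.1617, 0.1148]
orientation: [2.287, 2.149, -0.001]
contact_force: [0.2, -9.2, 7.5]
grip_width: 0.0132
gripper_force: 69.1
delta tool [-0.0008 -0.      0.0008] rot [ 0.0017  0.0024 -0.0054] | grasp n,u,z [0.4438 0.2197 0.0608] j7 0.11 F [ 0.2 -9.2  7.5] t 11.5 grip 0.0132 69.1
[-2.08674538  0.1600818   0.36968626]
```

Converted, -0.19 m is -9.5, -0.15 m is -7.5.

```bash
python3 drive.py '[0,0,0,0,0,0,0,0,0,0,0,0,0,0,0,0,0,0]' .05 40
python3 drive.py '[0,0,-1.5,0,0,0,0,0,-3.5,0,0,0,0,0,-5.5,0,0,0,0,0,-7.5,0,0,0,0,0,-9.5,0,0,0]'
python3 drive.py '[0,0,0,0,0,0,0,0,0,0,0,0]'
python3 - <<'E'
from h import *
go(CN-.075,.041+.171,.060,1.5)
ci=r.camera_info('wrist');im,D=r.grab_frame('wrist');cv2.imwrite('pics/w3.png',im);np.savez('pics/w3.npz',D=D,**ci)
W=world(ci,D);P=W.reshape(-1,3);N,U=P@NV,P@UV
m=(abs(N-(CN-.075))<.05)&(P[:,2]>.066)&(P[:,2]<.08)&(U<.3)&(U>.1)
print('knob top',m.sum(),np.c_[N,U][m].min(0),np.c_[N,U][m].max(0))
for b in blobs(ci,im,D,amin=400): print(b)
E
```

```text
clock: 11.8
tcp_pos: [0.4674, 0.1652, 0.114]
orientation: [-2.28, -2.16, -0.001]
contact_force: [-0.1, -0.3, -0.1]
grip_width: 0.0501
gripper_force: 0.0
clock: 12.3
tcp_pos: [0.4672, 0.1647, 0.3054]
orientation: [-2.281, -2.159, 0.0]
contact_force: [0.4, 2.1, 0.2]
grip_width: 0.0503
gripper_force: 0.0
clock: 12.5
tcp_pos: [0.4675, 0.1653, 0.3045]
orientation: [-2.28, -2.16, -0.003]
contact_force: [-0.5, 0.7, -0.4]
grip_width: 0.0497
gripper_force: 0.0
delta tool [-1.190e-02  1.000e-04  1.904e-01] rot [ 0.0007 -0.0023  0.0025] | grasp n,u,z [0.4427 0.2235 0.2505] j7 -0.19 F [-0.5  0.7 -0.4] t 12.5 grip 0.0497 0.0
knob top 674 [0.43612987 0.18921463] [0.45147004 0.23502299]
(array([465.4, 326.6,  41.5,  42.1,  50.8]), 87.9, array([307.,  32.]), 3025)
(array([579. , 291.8,  41.5,  43.6,  62.2]), 74.8, array([434.,  67.]), 3529)
(array([734.9, 179.2,  42.5,  35.6,  79.2]), 81.0, array([578., 179.]), 861)
(array([516.9, 147.1,  34.8,  25.6,  84.9]), -7.9, array([366., 225.]), 1081)
(array([750.9,   1. ,  42.2,  62.4, 139.4]), 65.6, array([575., 328.]), 1375)
```

View pics/w3.png

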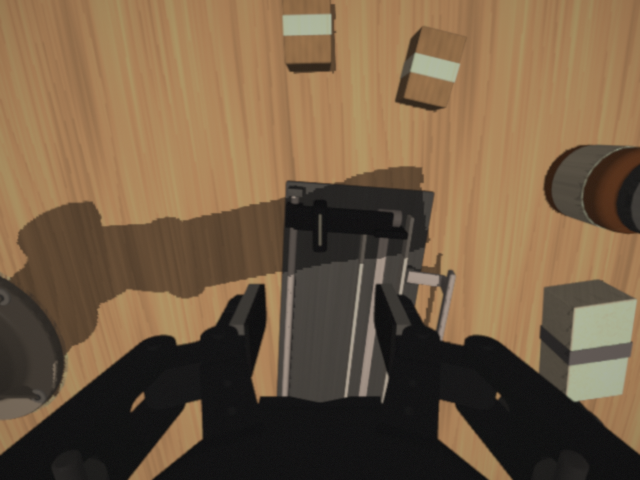

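```bash
cat > c.py <<'E'
from h import *
import sys
def cart(cam='wrist',a=300):
    ci=r.camera_info(cam);im,D=r.grab_frame(cam)
    return [b for b in blobs(ci,im,D,amin=a) if 38<b[0][3]<48 and 55<b[0][4]<70]
def ang(l): return np.radians(172.7-l)
E
python3 - <<'E'
from c import *
go(0,0,0,ang(87.9),world=[.4640,.3315,.038])
E
```

```text
delta tool [ 0.1659 -0.0117  0.2116] rot [-0.0009 -0.0007 -0.0178] | grasp n,u,z [0.4421 0.2231 0.2495] j7 -0.19 F [ 0.6 -0.  -0.5] t 12.55 grip 0.0503 0.0
```

Move above it, look once more with the full carton in view, then grasp.

Units first: shifts go in units of 20 mm and turns go in units of 0.1 rad. So 0.1659 m is 8.295, 0.12 m is 6, -0.018 rad is -0.18.

```bash
python3 drive.py '[2,-0.15,0,0,0,0,4,-0.3,0,0,0,0,6,-0.45,0,0,0,0,8.295,-0.585,2,0,0,-0.18,8.295,-0.585,2.5,0,0,-0.18]' .075 40
python3 drive.py '[0,0,0,0,0,0,0,0,0,0,0,0]'
python3 - <<'E'
from c import *
for b in cart(): print(b)
for b in cart('top'): print('top',b)
go(0,0,0,ang(87.9),world=[.4640,.3315,.038])
E
```

```text
clock: 13.05
tcp_pos: [0.4626, 0.3356, 0.2497]
orientation: [-2.254, -2.187, 0.006]
contact_force: [-0.5, -0.3, -0.7]
grip_width: 0.0753
gripper_force: 0.0
clock: 13.25
tcp_pos: [0.4651, 0.3289, 0.2532]
orientation: [2.265, 2.176, -0.004]
contact_force: [0.6, -1.0, 1.5]
grip_width: 0.0749
gripper_force: 0.0
(array([465.3, 332.5,  41.6,  42.1,  62.4]), 88.3, array([320., 216.]), 3429)
(array([579. , 292.3,  41.7,  42.9,  62.3]), 75.2, array([447., 254.]), 3232)
top (array([ 615.1, -293.9,   42.8,   42.8,   62.5]), 52.9, array([437., 229.]), 440)
top (array([579.5, 290.4,  42.8,  42.2,  62.4]), 75.7, array([201., 239.]), 429)
top (array([463.9, 331.3,  42.9,  41.5,  65.9]), 87.8, array([184., 286.]), 444)
top (array([ 439.7, -284.1,   42.8,   41.8,   62.5]), 64.4, array([433., 300.]), 441)
delta tool [ 0.0025 -0.0021  0.1627] rot [ 0.0006 -0.0001 -0.0045] | grasp n,u,z [0.4204 0.3855 0.2007] j7 -0.31 F [ 0.5 -0.1 -0.6] t 13.35 grip 0.0747 0.0
```

```bash
python3 drive.py '[0.15,-0.05,2,0,0,-0.05,0.15,-0.05,4,0,0,-0.05,0.15,-0.05,6,0,0,-0.05,0.15,-0.05,7.25,0,0,-0.05,0.15,-0.05,8.1,0,0,-0.05]'
python3 drive.py '[0,0,0,0,0,0,0,0,0,0,0,0,0,0,0,0,0,0]'
python3 drive.py '[0,0,0,0,0,0,0,0,0,0,0,0,0,0,0,0,0,0,0,0,0,0,0,0,0,0,0,0,0,0]' 0 50
python3 drive.py '[0,0,-1.5,0,0,0,0,0,-3.5,0,0,0,0,0,-5.5,0,0,0,0,0,-7,0,0,0,0,0,-7,0,0,0]'
python3 - <<'E'
from c import *
go(CN,SU+.0335,.048,np.pi/2)
E
```

```text
clock: 13.85
tcp_pos: [0.4645, 0.3327, 0.0913]
orientation: [2.26, 2.182, -0.0]
contact_force: [-0.7, -0.4, 0.4]
grip_width: 0.0749
gripper_force: 0.0
clock: 14.15
tcp_pos: [0.4652, 0.3343, 0.0936]
orientation: [2.258, 2.184, 0.005]
contact_force: [0.9, -0.1, -0.3]
grip_width: 0.0752
gripper_force: 0.0
clock: 14.65
tcp_pos: [0.4647, 0.3344, 0.0929]
orientation: [-2.257, -2.184, -0.003]
contact_force: [-1.0, -0.2, 6.4]
grip_width: 0.0409
gripper_force: 51.4
clock: 15.15
tcp_pos: [0.4661, 0.3348, 0.236]
orientation: [-2.258, -2.184, -0.011]
contact_force: [1.0, 0.3, 0.6]
grip_width: 0.0409
gripper_force: 50.9
delta tool [-0.4429  0.057   0.1319] rot [ 0.0046 -0.0056  0.0941] | grasp n,u,z [0.42   0.3916 0.182 ] j7 -0.29 F [1.  0.3 0.6] t 15.15 grip 0.0409 50.9
```

Converted, 0.024 m is 1.2, -0.225 m is -11.25.

```bash
python3 drive.py '[-2.25,0.3,0,0,0,0,-4.5,0.6,0,0,0,0,-6.75,0.9,0,0,0,0,-9,1.2,0,0,0,0,-11.25,1.5,0,0,0,0]'
python3 drive.py '[-2.25,0.3,0,0,0,0,-4.5,0.6,0,0,0,0,-6.75,0.9,0,0,0,0,-9,1.2,0,0,0,0.5,-10.775,1.35,2,0,0,0.94]'
python3 drive.py '[0,0,1,0,0,0,0,0,2,0,0,0,0,0,3,0,0,0,0,0,3,0,0,0,0,0,3,0,0,0]'
python3 - <<'E'
from c import *
go(CN,SU+.035,.048,np.pi/2)
E
```

```text
clock: 15.65
tcp_pos: [0.4861, 0.1064, 0.2314]
orientation: [-2.257, -2.185, 0.001]
contact_force: [0.8, -0.2, -0.9]
grip_width: 0.041
gripper_force: 50.9
clock: 16.15
tcp_pos: [0.509, -0.1093, 0.1971]
orientation: [2.357, 2.068, 0.009]
contact_force: [1.6, 0.9, 0.1]
grip_width: 0.0407
gripper_force: 51.0
clock: 16.65
tcp_pos: [0.5061, -0.1059, 0.1344]
orientation: [-2.358, -2.075, 0.002]
contact_force: [-0.9, -0.7, -0.2]
grip_width: 0.0411
gripper_force: 50.9
delta tool [-0.0012  0.0033  0.0324] rot [-0.0013  0.0003  0.0001] | grasp n,u,z [ 0.5154 -0.0408  0.0804] j7 0.56 F [-0.9 -0.7 -0.2] t 16.65 grip 0.0411 50.9
```

```bash
python3 drive.py '[-0.05,0.15,0.3,0,0,0,-0.05,0.15,0.6,0,0,0,-0.05,0.15,0.6,0,0,0,-0.05,0.15,0.6,0,0,0]'
for i in 1 2 3; do python3 drive.py '[0,0,0,0,0,0]' >/dev/null; python3 -c "
from c import *
go(CN,SU+.035,.048,np.pi/2)"; done
python3 - <<'E'
from h import *
ci=r.camera_info('wrist');im,D=r.grab_frame('wrist');cv2.imwrite('pics/w4.png',im);np.savez('pics/w4.npz',D=D,**ci)
E
```

```text
clock: 17.05
tcp_pos: [0.5093, -0.1071, 0.1226]
orientation: [-2.358, -2.076, -0.0]
contact_force: [-0.0, -0.9, -0.8]
grip_width: 0.0411
gripper_force: 50.9
delta tool [-0.0004 -0.0002  0.0208] rot [ 0.0003 -0.0001  0.0004] | grasp n,u,z [ 0.5189 -0.0416  0.0688] j7 0.58 F [-0.2 -0.2 -1. ] t 17.15 grip 0.041 50.9
delta tool [-0.0004 -0.0002  0.0208] rot [ 0.0004 -0.0001  0.0004] | grasp n,u,z [ 0.5189 -0.0416  0.0688] j7 0.58 F [ 0.5 -0.   0.2] t 17.25 grip 0.0411 50.9
delta tool [-0.0004 -0.0002  0.0207] rot [ 0.0003 -0.0001  0.0004] | grasp n,u,z [ 0.5189 -0.0416  0.0687] j7 0.58 F [ 0.4  0.6 -0.7] t 17.35 grip 0.0409 50.9
```

View pics/w4.png

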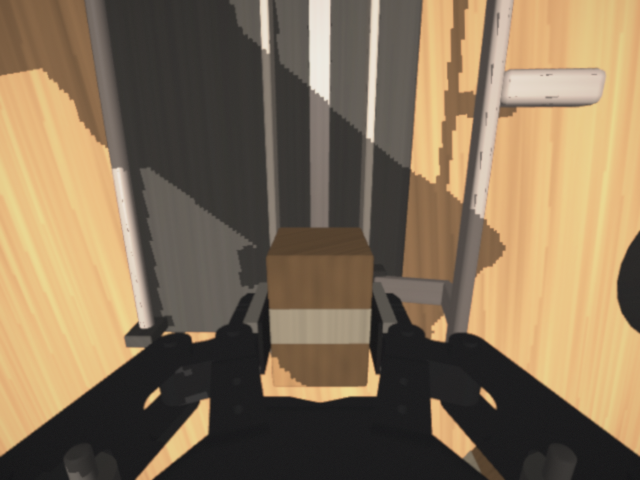

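```bash
cat > chk.py <<'E'
from h import *
def held(im,D,ci,wl=True):
    W=world(ci,D)
    g=cv2.cvtColor(im,cv2.COLOR_BGR2GRAY).astype(float)
    if wl:
        for c0,c1 in ((255,280),(358,385)):
            P=[]
            for v in range(40,200,4):
                x=g[v,c0:c1]-np.median(g[v,c0:c1]);x[x<12]=0
                if x.sum()>0: P.append((c0+(x*np.arange(c1-c0)).sum()/x.sum(),v))
            X=plane(ci,P,.024);print('wall N',np.round(np.median(X@NV),4),'spread',np.round((X@NV).std(),4))
    P=W[240:400,240:400].reshape(-1,3);z=P[:,2];N,U=P@NV,P@UV
    o=r.get_obs();gz=o['tcp_pos'][2]-.054
    m=(abs(z-(gz+.0035))<.004)
    q=cv2.minAreaRect((np.c_[N,U][m]*1000).astype(np.float32));print('top z',np.median(z[m]).round(4),'N,U range',np.percentile(N[m],[1,99]).round(4),np.percentile(U[m],[1,99]).round(4),np.round(q[0],1),np.round(q[1],1),round(q[2],1))
E
python3 - <<'E'
from chk import *
f=np.load('pics/w4.npz');ci={k:f[k] for k in ('camera_matrix','R','t')};ci['k1']=float(f['k1'])
held(cv2.imread('pics/w4.png'),f['D'],ci)
E
```

```text
wall N 0.4946 spread 0.0001
wall N 0.5431 spread 0.0002
top z 0.0715 N,U range [0.4946 0.5437] [-0.073  -0.0123] [519.  -43.3] [65.1 63. ] 0.3
```

```bash
python3 drive.py '[0,0,0.25,0,0,0,0,0,0.5,0,0,0,0,0,0.75,0,0,0,0,0,1.025,0,0,0,0,0,1.025,0,0,0]'
python3 drive.py '[0,0,0,0,0,0,0,0,0,0,0,0,0,0,0,0,0,0]' .054 40
python3 drive.py '[0,0,-1,0,0,0,0,0,-2.5,0,0,0,0,0,-4.5,0,0,0,0,0,-6.5,0,0,0,2,0,-7.5,0,0,0]' .06
python3 drive.py '[2.25,-0.2,-0.5,0,0,0,4.5,-0.4,-1,0,0,0,6.75,-0.55,-1,0,0,0,8.5,-0.7,-1,0,0,0,10,-0.75,-1,0,0,0]'
python3 drive.py '[0,0,0,0,0,0,0,0,0,0,0,0]'
python3 - <<'E'
from c import *
ci=r.camera_info('wrist');im,D=r.grab_frame('wrist');cv2.imwrite('pics/w5.png',im)
for b in blobs(ci,im,D,amin=300): print(b)
for b in cart('top'): print('top',b)
ct=r.camera_info('top');im,D=r.grab_frame('top')
for b in blobs(ct,im,D,.044,.054,amin=200): print('placed',b, b[0][0]*NV[0]+b[0][1]*NV[1],b[0][0]*UV[0]+b[0][1]*UV[1])
go(0,0,0,ang(75.5),world=[.5790,.2920,.038])
E
```

```text
clock: 17.9
tcp_pos: [0.5091, -0.1073, 0.1014]
orientation: [-2.358, -2.075, 0.001]
contact_force: [0.2, -0.1, -0.9]
grip_width: 0.0413
gripper_force: 50.9
clock: 18.2
tcp_pos: [0.5094, -0.1072, 0.1022]
orientation: [2.358, 2.076, 0.0]
contact_force: [0.9, -0.8, -0.2]
grip_width: 0.0544
gripper_force: 0.0
clock: 18.7
tcp_pos: [0.5146, -0.0727, 0.2558]
orientation: [2.364, 2.062, 0.004]
contact_force: [2.3, 0.6, -0.0]
grip_width: 0.06
gripper_force: 0.0
clock: 19.2
tcp_pos: [0.5244, 0.1355, 0.2722]
orientation: [-2.355, -2.078, -0.001]
contact_force: [0.7, -1.3, -0.1]
grip_width: 0.0598
gripper_force: 0.0
clock: 19.4
tcp_pos: [0.5247, 0.1332, 0.272]
orientation: [2.356, 2.078, -0.001]
contact_force: [-0.1, -1.2, -0.4]
grip_width: 0.0597
gripper_force: 0.0
(array([576.7, 282.9,  41.5,  42.5,  43.4]), 75.6, array([361.,  29.]), 3128)
(array([734.3, 177.7,  42.4,  33.3,  79.2]), 83.8, array([544., 135.]), 948)
(array([511. , 153.3,  34.9,  44.5,  94.7]), -1.5, array([303., 203.]), 1496)
(array([751. ,   5.5,  42.4,  60.1, 133. ]), 64.1, array([560., 302.]), 1507)
top (array([ 615.5, -294.3,   43. ,   43.8,   62.1]), 52.2, array([437., 229.]), 441)
top (array([ 440.1, -284.6,   43. ,   40.9,   62.8]), 64.4, array([433., 300.]), 440)
placed (array([ 509.3, -109.7,   50.7,   42. ,   62.2]), 82.8, array([362., 270.]), 395) 519.11754 -44.07940000000001
delta tool [0.1665 0.033  0.1802] rot [-0.      0.      0.1237] | grasp n,u,z [0.5038 0.1968 0.2182] j7 -0.05 F [-0.  -0.1 -0. ] t 19.55 grip 0.0598 0.0
```

Converted, 0.1665 m is 8.325, 0.135 m is 6.75, 0.124 rad is 1.24.

```bash
python3 drive.py '[2.25,0.5,0,0,0,0,4.5,1,0,0,0,0,6.75,1.5,1,0,0,0,8.325,1.65,2.5,0,0,0.6,8.325,1.65,2.5,0,0,1.24]' .075 40
python3 drive.py '[0,0,0,0,0,0,0,0,0,0,0,0,0,0,0,0,0,0]'
python3 - <<'E'
from c import *
bs=cart();print(bs);b=bs[0]
go(0,0,0,ang(b[1]),world=[b[0][0]/1e3,b[0][1]/1e3,.038])
E
```

```text
clock: 20.05
tcp_pos: [0.5771, 0.2984, 0.2174]
orientation: [-2.477, -1.929, 0.008]
contact_force: [-1.2, -0.6, -0.6]
grip_width: 0.0752
gripper_force: 0.0
clock: 20.35
tcp_pos: [0.5794, 0.292, 0.2232]
orientation: [2.483, 1.924, 0.002]
contact_force: [-0.4, 0.4, -0.0]
grip_width: 0.075
gripper_force: 0.0
[(array([579.3, 292.3,  41.6,  42.1,  62. ]), 74.7, array([319., 229.]), 4127)]
delta tool [-2.000e-04 -1.000e-04  1.312e-01] rot [ 0.0009 -0.0012  0.0146] | grasp n,u,z [0.5375 0.3636 0.1692] j7 -0.3 F [-0.5 -0.1 -0.7] t 20.4 grip 0.0748 0.0
```

Converted, 0.131 m is 6.55, 0.125 m is 6.25, 0.012 rad is 0.12.

```bash
python3 drive.py '[0,0,2,0,0,0.12,0,0,4,0,0,0.12,0,0,5.5,0,0,0.12,0,0,6.25,0,0,0.12,0,0,6.55,0,0,0.12]'
python3 drive.py '[0,0,0,0,0,0,0,0,0,0,0,0,0,0,0,0,0,0]'
python3 drive.py '[0,0,0,0,0,0,0,0,0,0,0,0,0,0,0,0,0,0,0,0,0,0,0,0,0,0,0,0,0,0]' 0 50
python3 drive.py '[0,0,-1.5,0,0,0,0,0,-3.5,0,0,0,0,0,-5.5,0,0,0,0,0,-7,0,0,0,0,0,-7,0,0,0]'
python3 - <<'E'
from c import *
go(CN,SU+.0985,.048,np.pi/2)
E
```

```text
clock: 20.9
tcp_pos: [0.5785, 0.2931, 0.0904]
orientation: [-2.494, -1.91, 0.002]
contact_force: [0.5, -0.6, -0.0]
grip_width: 0.0749
gripper_force: 0.0
clock: 21.2
tcp_pos: [0.5795, 0.294, 0.0927]
orientation: [2.493, 1.911, 0.004]
contact_force: [-0.4, 0.3, -0.1]
grip_width: 0.0751
gripper_force: 0.0
clock: 21.7
tcp_pos: [0.5791, 0.2939, 0.0918]
orientation: [-2.493, -1.911, -0.002]
contact_force: [-0.8, 0.3, 6.1]
grip_width: 0.0413
gripper_force: 52.2
clock: 22.2
tcp_pos: [0.5807, 0.2939, 0.2354]
orientation: [2.493, 1.91, 0.011]
contact_force: [-0.3, -0.2, -1.3]
grip_width: 0.0409
gripper_force: 51.5
delta tool [-0.344   0.0261  0.1319] rot [ 0.0053 -0.0045 -0.1359] | grasp n,u,z [0.539  0.3656 0.1814] j7 -0.31 F [-0.3 -0.2 -1.3] t 22.2 grip 0.0409 51.5
```

Converted, -0.225 m is -11.25, -0.18 m is -9.

```bash
python3 drive.py '[-2.25,0.15,0,0,0,0,-4.5,0.3,0,0,0,0,-6.75,0.45,0,0,0,0,-9,0.6,0,0,0,0,-11.25,0.75,0,0,0,0]'
python3 drive.py '[-2.25,0.2,0,0,0,-0.4,-4.5,0.4,0,0,0,-0.9,-5.875,0.55,0.5,0,0,-1.36,-5.875,0.55,2,0,0,-1.36,-5.875,0.55,3.5,0,0,-1.36]'
python3 drive.py '[0,0,1,0,0,0,0,0,1.75,0,0,0,0,0,1.75,0,0,0,0,0,1.75,0,0,0]'
python3 - <<'E'
from chk import *
go(CN,SU+.1,.048,np.pi/2)
ci=r.camera_info('wrist');im,D=r.grab_frame('wrist');held(im,D,ci)
E
```

```text
clock: 22.7
tcp_pos: [0.5334, 0.0711, 0.2301]
orientation: [-2.493, -1.911, 0.002]
contact_force: [0.7, -1.2, -0.8]
grip_width: 0.0412
gripper_force: 51.4
clock: 23.2
tcp_pos: [0.5143, -0.0448, 0.1601]
orientation: [2.36, 2.073, 0.001]
contact_force: [1.8, 0.7, -1.2]
grip_width: 0.0412
gripper_force: 51.4
clock: 23.6
tcp_pos: [0.5148, -0.0439, 0.1262]
orientation: [2.358, 2.076, -0.001]
contact_force: [-0.9, 0.2, -0.1]
grip_width: 0.0413
gripper_force: 51.4
delta tool [0.0011 0.0025 0.0242] rot [-0.0002  0.0004  0.0002] | grasp n,u,z [0.5162 0.0218 0.0722] j7 0.46 F [-0.9  0.2 -0.1] t 23.6 grip 0.0413 51.4
wall N 0.4944 spread 0.0002
wall N 0.5431 spread 0.0002
top z 0.076 N,U range [0.4919 0.5409] [-0.009   0.0513] [516.2  20.6] [65.  62.5] 0.4
```

```bash
python3 drive.py '[0.05,0.125,0,0,0,0,0.05,0.125,0.25,0,0,0,0.05,0.125,0.25,0,0,0]'
python3 -c "
from h import *
go(CN,SU+.1,.048,np.pi/2)"
python3 drive.py '[0,0,0.25,0,0,0,0,0,0.5,0,0,0,0,0,0.75,0,0,0,0,0,0.95,0,0,0,0,0,0.95,0,0,0]'
python3 drive.py '[0,0,0,0,0,0,0,0,0,0,0,0,0,0,0,0,0,0]' .054 40
python3 drive.py '[0,0,-1,0,0,0,0,0,-2.5,0,0,0,0,0,-4.5,0,0,0,0,0,-6.5,0,0,0,-2,0,-7.5,0,0,0]' .06
python3 - <<'E'
from c import *
for b in cart('top'): print('top',b)
ct=r.camera_info('top');im,D=r.grab_frame('top')
for b in blobs(ct,im,D,.044,.054,amin=200): print('placed',b, b[0][0]*NV[0]+b[0][1]*NV[1],b[0][0]*UV[0]+b[0][1]*UV[1])
go(0,0,0,ang(64.4),world=[.4405,-.2855,.038])
E
```

```text
clock: 23.95
tcp_pos: [0.5175, -0.0428, 0.121]
orientation: [-2.357, -2.077, -0.0]
contact_force: [0.5, -1.3, 0.9]
grip_width: 0.0412
gripper_force: 51.4
delta tool [-0.0004  0.      0.019 ] rot [ 0.0002 -0.0002  0.0009] | grasp n,u,z [0.5187 0.0234 0.067 ] j7 0.46 F [ 0.5 -1.3  0.9] t 23.95 grip 0.0412 51.4
clock: 24.45
tcp_pos: [0.517, -0.0431, 0.1014]
orientation: [-2.358, -2.075, 0.001]
contact_force: [-0.2, -0.3, -0.3]
grip_width: 0.0409
gripper_force: 51.4
clock: 24.75
tcp_pos: [0.5176, -0.0431, 0.1023]
orientation: [2.358, 2.076, 0.001]
contact_force: [-0.2, 0.6, 0.2]
grip_width: 0.0537
gripper_force: 0.0
clock: 25.25
tcp_pos: [0.5148, -0.0779, 0.2545]
orientation: [2.347, 2.088, 0.006]
contact_force: [2.1, -0.7, -0.0]
grip_width: 0.06
gripper_force: 0.0
top (array([ 615.2, -293.9,   42.8,   43.5,   62.3]), 51.9, array([437., 229.]), 444)
top (array([ 440. , -284.6,   42.8,   40.9,   62.7]), 64.5, array([433., 300.]), 438)
placed (array([518.4, -35.9,  50.6,  42. ,  42.9]), 81.6, array([331., 266.]), 235) 518.76385 30.279429999999998
delta tool [-0.2058 -0.0466  0.1634] rot [ 0.0067 -0.0007  0.3146] | grasp n,u,z [ 0.5201 -0.0216  0.2016] j7 0.36 F [ 0.4 -0.6 -0. ] t 25.35 grip 0.0599 0.0
```

Converted, -0.205 m is -10.25, -0.18 m is -9, 0.3 rad is 3.

```bash
python3 drive.py '[-2.25,-0.5,0,0,0,0,-4.5,-1,0,0,0,0,-6.75,-1.5,0,0,0,1,-9,-2,0,0,0,2,-10.25,-2.33,0,0,0,3]' .075 40
python3 drive.py '[0,0,1,0,0,0,0,0,1.5,0,0,0,0,0,1.5,0,0,0,0,0,1.5,0,0,0]'
python3 - <<'E'
from c import *
bs=cart();print(bs)
b=min(bs,key=lambda b:abs(b[0][0]-440))
go(0,0,0,ang(b[1]),world=[b[0][0]/1e3,b[0][1]/1e3,.038])
E
```

```text
clock: 25.85
tcp_pos: [0.4379, -0.2837, 0.2525]
orientation: [2.648, 1.688, 0.0]
contact_force: [0.4, 0.8, -0.1]
grip_width: 0.0751
gripper_force: 0.0
clock: 26.25
tcp_pos: [0.4404, -0.2796, 0.222]
orientation: [-2.64, -1.702, 0.0]
contact_force: [0.5, 0.7, -0.5]
grip_width: 0.075
gripper_force: 0.0
[(array([ 614.9, -294.1,   41.6,   44.9,   61.8]), 52.1, array([542., 154.]), 5207), (array([ 441.6, -285.1,   41.7,   42. ,   62.3]), 64.6, array([323., 235.]), 4129)]
delta tool [-0.0045  0.0031  0.1304] rot [ 0.0002 -0.0001  0.0177] | grasp n,u,z [ 0.4726 -0.2214  0.1684] j7 0.55 F [ 0.2 -0.1  0.3] t 26.3 grip 0.075 0.0
```

```bash
python3 drive.py '[-0.3,0.15,2,0,0,0.17,-0.3,0.15,4,0,0,0.17,-0.3,0.15,5.5,0,0,0.17,-0.3,0.15,6.25,0,0,0.17,-0.3,0.15,6.55,0,0,0.17]'
python3 drive.py '[0,0,0,0,0,0,0,0,0,0,0,0,0,0,0,0,0,0]'
python3 drive.py '[0,0,0,0,0,0,0,0,0,0,0,0,0,0,0,0,0,0,0,0,0,0,0,0,0,0,0,0,0,0]' 0 50
python3 drive.py '[0,0,-1.5,0,0,0,0,0,-3.5,0,0,0,0,0,-5.5,0,0,0,0,0,-7,0,0,0,0,0,-7,0,0,0]'
python3 - <<'E'
from c import *
go(CN,SU+.164,.048,np.pi/2)
E
```

```text
clock: 26.8
tcp_pos: [0.4405, -0.2865, 0.0904]
orientation: [-2.655, -1.678, 0.001]
contact_force: [-0.1, 0.2, 0.7]
grip_width: 0.075
gripper_force: 0.0
clock: 27.1
tcp_pos: [0.4411, -0.2873, 0.0923]
orientation: [2.654, 1.677, 0.002]
contact_force: [-0.8, 0.1, -0.4]
grip_width: 0.0749
gripper_force: 0.0
clock: 27.6
tcp_pos: [0.4407, -0.287, 0.0917]
orientation: [2.656, 1.678, 0.001]
contact_force: [-0.8, 1.0, 5.5]
grip_width: 0.0413
gripper_force: 50.9
clock: 28.1
tcp_pos: [0.4417, -0.2882, 0.2345]
orientation: [2.652, 1.675, 0.006]
contact_force: [0.7, 0.1, -1.3]
grip_width: 0.0408
gripper_force: 51.4
delta tool [ 0.3146 -0.0577  0.1323] rot [ 0.0064  0.0004 -0.3169] | grasp n,u,z [ 0.4751 -0.2298  0.1805] j7 0.54 F [ 0.7  0.1 -1.3] t 28.1 grip 0.0408 51.4
```

Converted, 0.225 m is 11.25, 0.18 m is 9, -0.25 rad is -2.5.

```bash
python3 drive.py '[2.25,-0.4,0,0,0,0,4.5,-0.8,0,0,0,0,6.75,-1.2,0,0,0,-0.5,9,-1.6,0,0,0,-1.5,11.25,-2.05,0,0,0,-2.5]'
python3 drive.py '[0,0,0,0,0,0]'
python3 -c "
from h import *
go(CN,SU+.162,.048,np.pi/2)"
```

```text
clock: 28.6
tcp_pos: [0.4996, -0.064, 0.2302]
orientation: [-2.421, -2.0, 0.001]
contact_force: [1.1, -0.2, -1.2]
grip_width: 0.041
gripper_force: 51.3
clock: 28.7
tcp_pos: [0.5013, -0.0589, 0.2297]
orientation: [-2.411, -2.01, -0.001]
contact_force: [-1.0, -1.1, 0.1]
grip_width: 0.041
gripper_force: 51.3
delta tool [0.0801 0.01   0.1278] rot [-0.002  -0.0023 -0.0534] | grasp n,u,z [0.5046 0.0054 0.1757] j7 0.31 F [-1.  -1.1  0.1] t 28.7 grip 0.041 51.3
```

```bash
python3 drive.py '[2,0.25,0,0,0,-0.3,4,0.55,1,0,0,-0.53,4,0.55,3,0,0,-0.53,4,0.55,5,0,0,-0.53,4,0.55,5.25,0,0,-0.53]'
python3 drive.py '[0,0,0,0,0,0,0,0,0,0,0,0,0,0,0,0,0,0]'
python3 - <<'E'
from chk import *
go(CN,SU+.162,.048,np.pi/2)
ci=r.camera_info('wrist');im,D=r.grab_frame('wrist');held(im,D,ci)
E
```

```text
clock: 29.2
tcp_pos: [0.5278, 0.0148, 0.1248]
orientation: [-2.365, -2.059, -0.007]
contact_force: [-6.9, 19.6, 47.1]
grip_width: 0.0411
gripper_force: 75.4
clock: 29.5
tcp_pos: [0.5263, 0.0106, 0.1258]
orientation: [-2.372, -2.059, -0.001]
contact_force: [1.0, 4.4, 2.0]
grip_width: 0.0408
gripper_force: 70.2
delta tool [ 0.0075 -0.0021  0.0238] rot [-0.     -0.0007 -0.0136] | grasp n,u,z [0.5207 0.0775 0.0718] j7 0.36 F [1.  4.4 2. ] t 29.5 grip 0.0408 70.2
wall N 0.4945 spread 0.0002
wall N 0.5432 spread 0.0022
top z 0.0761 N,U range [0.4914 0.5504] [0.0838 0.1124] [521.2  98.1] [29.6 65.5] 89.1
```

```bash
python3 drive.py '[0,0,-1.5,0,0,0,0,0,-2.5,0,0,0,0,0,-2.5,0,0,0,0,0,-2.5,0,0,0]'
python3 - <<'E'
from chk import *
go(CN,SU+.162,.048,np.pi/2)
ci=r.camera_info('wrist');im,D=r.grab_frame('wrist');cv2.imwrite('pics/w6.png',im);ct=r.camera_info('top')
im2,D2=r.grab_frame('side');cs=r.camera_info('side')
p=proj(cs,[w(CN,.03,.05)])[0].astype(int);print(p)
c=im2[p[1]-90:p[1]+90,p[0]-110:p[0]+110]
c=cv2.resize(c,(586,480));cv2.imwrite('pics/w6b.png',cv2.resize(np.hstack([im,c]),(800,313)))
E
```

```text
clock: 29.95
tcp_pos: [0.5255, 0.0099, 0.1756]
orientation: [-2.373, -2.059, 0.001]
contact_force: [-0.3, 0.3, -1.2]
grip_width: 0.041
gripper_force: 69.6
delta tool [ 0.0084 -0.0014  0.0736] rot [-0.0006  0.0004 -0.0142] | grasp n,u,z [0.52   0.0766 0.1216] j7 0.29 F [-0.3  0.3 -1.2] t 29.95 grip 0.041 69.6
[353 248]
```

View pics/w6b.png

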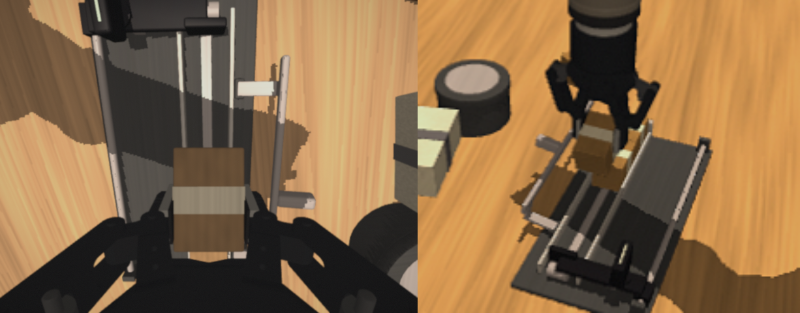

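Run:
```python
from c import *
ci=r.camera_info('wrist');im,D=r.grab_frame('wrist');W=world(ci,D)
for v in range(215,400,12): 
    X=W[v,330]; print(v,np.round([X@NV,X@UV,X[2]],4),im[v,330])
```

```text
215 [0.5273 0.0938 0.0079] [44 46 48]
227 [0.5243 0.1162 0.1203] [46 66 84]
239 [0.5242 0.112  0.1223] [53 76 99]
251 [0.5241 0.1075 0.1234] [52 76 99]
263 [0.5241 0.103  0.1245] [ 53  76 100]
275 [0.524  0.0987 0.126 ] [ 53  77 100]
287 [0.524  0.0946 0.1279] [108 129 142]
299 [0.5239 0.0907 0.1301] [111 131 144]
311 [0.5238 0.0862 0.1312] [111 131 144]
323 [0.5238 0.0815 0.132 ] [111 131 144]
335 [0.5237 0.0772 0.1336] [ 53  77 101]
347 [0.5237 0.0733 0.1356] [ 54  79 103]
359 [0.5236 0.0682 0.1359] [ 54  77 102]
371 [0.5236 0.0644 0.138 ] [ 53  77 100]
383 [0.5235 0.0601 0.1396] [52 75 98]
395 [ 0.5256 -0.0276  0.0504] [ 93 140 186]
```

Converted, -0.04 m is -2, 0.04 m is 2, 0.1 rad is 1.

```bash
python3 drive.py '[0,0,-1.5,0,0,0,0,0,-2.5,0,0,0,2,-0.65,-2.5,0,0,0,4,-1.3,-2.5,0,0.5,0,6,-2,-2.5,0,1,0]'
python3 drive.py '[2.25,-0.75,0.25,0,0.8,0,4.5,-1.5,0.5,0,1.6,0,6.75,-2.25,0.8,0,2.4,0,8,-2.75,0.9,0,2.4,0,9.5,-3,1,0,2.4,0]'
python3 drive.py '[0,0,0,0,0,0,0,0,0,0,0,0,0,0,0,0,0,0]'
python3 - <<'E'
from c import *
go(.418,.387,.05,np.pi/2)
ci=r.camera_info('wrist');im,D=r.grab_frame('wrist');W=world(ci,D)
for v in range(227,400,24): 
    X=W[v,330]; print(v,np.round([X@NV,X@UV,X[2]],4),im[v,330])
E
```

```text
clock: 30.6
tcp_pos: [0.5028, 0.1362, 0.2254]
orientation: [-2.321, -2.014, -0.116]
contact_force: [-0.3, 0.9, -1.5]
grip_width: 0.0408
gripper_force: 69.6
clock: 31.1
tcp_pos: [0.4695, 0.3324, 0.2239]
orientation: [-2.187, -1.897, -0.371]
contact_force: [0.5, -0.4, -0.8]
grip_width: 0.0414
gripper_force: 69.6
clock: 31.4
tcp_pos: [0.471, 0.3308, 0.2245]
orientation: [-2.189, -1.897, -0.374]
contact_force: [0.0, 0.8, -1.2]
grip_width: 0.0411
gripper_force: 69.6
delta tool [-0.0411 -0.0071  0.1133] rot [ 0.0022 -0.3385 -0.0152] | grasp n,u,z [0.4254 0.406  0.1735] j7 -0.03 F [ 0.   0.8 -1.2] t 31.4 grip 0.0411 69.6
227 [0.4301 0.4432 0.186 ] [49 73 97]
251 [0.4299 0.434  0.187 ] [ 58  87 118]
275 [0.4297 0.425  0.187 ] [ 59  89 119]
299 [0.4296 0.4157 0.1856] [129 150 144]
323 [0.4295 0.4065 0.1852] [129 150 144]
347 [0.4294 0.3974 0.1853] [33 49 64]
371 [0.4292 0.388  0.1843] [32 47 62]
395 [ 0.4336  0.2989 -0.0024] [41 58 77]
```

```bash
python3 drive.py '[-0.65,0,1.9,0,0,0,-1.3,0,3.75,0,0,0,-1.8,0,5.25,0,0,0,-2.1,0,6,0,0,0,-2.3,0,6.575,0,0,0]'
python3 drive.py '[-0.035,0,0.1,0,0,0,-0.035,0,0.1,0,0,0,-0.035,0,0.1,0,0,0]'
python3 - <<'E'
from h import *
go(.418,.387,.05,np.pi/2)
ci=r.camera_info('wrist');im,D=r.grab_frame('wrist');W=world(ci,D)
for v in range(251,400,48): 
    X=W[v,330]; print(v,np.round([X@NV,X@UV,X[2]],4))
E
```

```text
clock: 31.95
tcp_pos: [0.4709, 0.3309, 0.0841]
orientation: [-2.19, -1.896, -0.372]
contact_force: [-0.3, -0.2, -1.2]
grip_width: 0.0409
gripper_force: 69.6
clock: 32.25
tcp_pos: [0.4716, 0.3326, 0.0845]
orientation: [-2.187, -1.897, -0.377]
contact_force: [-0.8, 0.0, -0.2]
grip_width: 0.0409
gripper_force: 69.6
delta tool [ 0.0038 -0.0074 -0.0194] rot [ 0.0034 -0.3407 -0.0141] | grasp n,u,z [0.4258 0.4078 0.0336] j7 0.34 F [-0.8  0.  -0.2] t 32.25 grip 0.0409 69.6
251 [0.4302 0.4359 0.0482]
299 [0.43   0.4177 0.0468]
347 [0.4298 0.3993 0.0455]
395 [4.307e-01 3.620e-01 2.000e-04]
```

```bash
python3 drive.py '[-0.03,0,0.1,0,0,0,-0.06,0,0.175,0,0,0,-0.06,0,0.175,0,0,0]'
python3 drive.py '[0,0,0,0,0,0,0,0,0,0,0,0,0,0,0,0,0,0]' .075 50
python3 drive.py '[0,0,-1.5,0,0,0,0,0,-3.5,0,0,0,0,0,-5.5,0,-1,0,0,0,-7,0,-2,0,0,0,-7,0,-3.4,0]'
python3 drive.py '[0,0,0,0,0,0,0,0,0,0,0,0,0,0,0,0,0,0]'
python3 - <<'E'
from c import *
bs=cart();print(bs);b=bs[0]
go(0,0,0,ang(b[1]),world=[b[0][0]/1e3,b[0][1]/1e3,.038])
print(cart('top'))
ct=r.camera_info('top');im,D=r.grab_frame('top');cv2.imwrite('pics/top6.png',im)
for b in blobs(ct,im,D,.044,.056,amin=200): print('placed',b, b[0][0]*NV[0]+b[0][1]*NV[1],b[0][0]*UV[0]+b[0][1]*UV[1])
E
```

```text
clock: 32.6
tcp_pos: [0.4714, 0.3332, 0.0813]
orientation: [-2.185, -1.897, -0.378]
contact_force: [-2.0, -1.6, 9.8]
grip_width: 0.041
gripper_force: 71.3
clock: 32.9
tcp_pos: [0.4709, 0.3329, 0.08]
orientation: [-2.186, -1.898, -0.375]
contact_force: [-0.5, 0.2, 0.2]
grip_width: 0.0748
gripper_force: 0.0
clock: 33.4
tcp_pos: [0.4666, 0.2842, 0.2167]
orientation: [2.376, 2.05, 0.006]
contact_force: [-0.3, -0.3, -1.8]
grip_width: 0.0751
gripper_force: 0.0
clock: 33.7
tcp_pos: [0.4638, 0.2855, 0.211]
orientation: [-2.372, -2.056, 0.0]
contact_force: [-0.3, -0.3, 0.4]
grip_width: 0.0749
gripper_force: 0.0
[(array([475.1, 358.8,  41.6,  42.6,  61.5]), 82.0, array([321., 131.]), 5778)]
delta tool [0.0743 0.0007 0.1193] rot [-0.0018 -0.001  -0.0035] | grasp n,u,z [0.4239 0.3419 0.1572] j7 -0.28 F [-0.2  0.5  0.1] t 33.75 grip 0.0749 0.0
[(array([ 615.2, -294.4,   42.9,   42.7,   62.8]), 52.0, array([437., 229.]), 441)]
placed (array([778.6, -16.3,  54.5,  71.2, 129.9]), -83.9, array([327., 161.]), 711) 774.3650700000001 82.79209
placed (array([512.4, -80.6,  50.9,  42.1, 123.8]), 83.1, array([350., 269.]), 843) 518.49382 -14.821100000000001
```

```bash
python3 drive.py '[2,0.035,0,0,0,0,3.65,0.035,0.5,0,0,0,3.65,0.035,2.5,0,0,0,3.65,0.035,4.5,0,0,0,3.65,0.035,5,0,0,0]'
python3 drive.py '[0,0,0,0,0,0,0,0,0,0,0,0]'
python3 - <<'E'
from h import *
go(0,0,0,np.radians(90.7),world=[.4751,.3588,.038])
E
```

```text
clock: 34.35
tcp_pos: [0.4734, 0.3571, 0.1082]
orientation: [-2.373, -2.058, 0.01]
contact_force: [-0.4, -0.0, 0.6]
grip_width: 0.0751
gripper_force: 0.0
clock: 34.55
tcp_pos: [0.4765, 0.3584, 0.1135]
orientation: [2.374, 2.058, 0.003]
contact_force: [0.5, 0.7, 0.4]
grip_width: 0.075
gripper_force: 0.0
delta tool [ 0.0002 -0.0015  0.0215] rot [ 0.0013 -0.0014 -0.0028] | grasp n,u,z [0.4272 0.4161 0.0595] j7 -0.27 F [0.5 0.7 0.4] t 34.55 grip 0.075 0.0
```

Converted, 0.0215 m is 1.075, 0.01 m is 0.5.

```bash
python3 drive.py '[0,-0.075,0.5,0,0,0,0,-0.075,1.075,0,0,0,0,-0.075,1.075,0,0,0,0,-0.075,1.075,0,0,0]'
python3 drive.py '[0,0,0,0,0,0,0,0,0,0,0,0,0,0,0,0,0,0,0,0,0,0,0,0,0,0,0,0,0,0]' 0 60
python3 drive.py '[0,0,-1.5,0,0,0,0,0,-3.5,0,0,0,0,0,-5.5,0,0,0,0,0,-7,0,0,0,0,0,-7,0,0,0]'
python3 - <<'E'
from h import *
go(CN,SU+.16,.048,np.pi/2)
E
```

```text
clock: 34.95
tcp_pos: [0.4737, 0.359, 0.0903]
orientation: [-2.372, -2.059, 0.001]
contact_force: [-0.7, 0.5, 0.6]
grip_width: 0.0755
gripper_force: 0.0
clock: 35.45
tcp_pos: [0.4744, 0.3591, 0.0911]
orientation: [2.373, 2.059, 0.002]
contact_force: [0.1, 0.1, 5.0]
grip_width: 0.0412
gripper_force: 62.1
clock: 35.95
tcp_pos: [0.4756, 0.3597, 0.2342]
orientation: [-2.372, -2.059, -0.01]
contact_force: [0.3, -0.0, -0.4]
grip_width: 0.0408
gripper_force: 61.5
delta tool [-0.3336  0.0968  0.1309] rot [ 0.0039 -0.0051 -0.0138] | grasp n,u,z [0.4262 0.4175 0.1802] j7 -0.38 F [ 0.3 -0.  -0.4] t 35.95 grip 0.0408 61.5
```

Converted, -0.225 m is -11.25, -0.18 m is -9.

```bash
python3 drive.py '[-2.25,0.65,0,0,0,0,-4.5,1.3,0,0,0,0,-6.75,1.95,0,0,0,0,-9,2.6,0,0,0,0,-11.25,3.25,0,0,0,0]'
python3 drive.py '[-2,0.6,0,0,0,-0.1,-4,1.2,0,0,0,-0.1,-5.43,1.6,0.5,0,0,-0.1,-5.43,1.6,2.5,0,0,-0.1,-5.43,1.6,4,0,0,-0.1]'
python3 drive.py '[0,0,0,0,0,0,0,0,0,0,0,0,0,0,0,0,0,0]'
python3 - <<'E'
from chk import *
go(CN,SU+.16,.048,np.pi/2)
ci=r.camera_info('wrist');im,D=r.grab_frame('wrist');held(im,D,ci)
E
```

```text
clock: 36.45
tcp_pos: [0.5057, 0.1254, 0.2294]
orientation: [-2.371, -2.06, 0.002]
contact_force: [0.5, -1.0, -1.3]
grip_width: 0.0407
gripper_force: 61.4
clock: 36.95
tcp_pos: [0.5221, 0.014, 0.1483]
orientation: [-2.364, -2.068, 0.002]
contact_force: [-0.8, 0.7, -1.2]
grip_width: 0.041
gripper_force: 61.4
clock: 37.25
tcp_pos: [0.5237, 0.0151, 0.1515]
orientation: [2.361, 2.071, 0.002]
contact_force: [-0.2, 0.6, -0.4]
grip_width: 0.041
gripper_force: 61.3
delta tool [0.0014 0.0011 0.0495] rot [ 0.0015 -0.0002 -0.0033] | grasp n,u,z [0.5176 0.0816 0.0975] j7 0.31 F [-0.2  0.6 -0.4] t 37.25 grip 0.041 61.3
wall N 0.4941 spread 0.0003
wall N 0.5432 spread 0.0022
top z 0.1021 N,U range [0.4935 0.542 ] [0.0524 0.1127] [517.7  81.9] [62.8 65.3] 89.6
```

Converted, 0.03 m is 1.5, 0.02 m is 1, -0.003 rad is -0.03.

```bash
python3 drive.py '[0.05,0.05,0.5,0,0,-0.03,0.05,0.05,1,0,0,-0.03,0.05,0.05,1.5,0,0,-0.03,0.05,0.05,1.5,0,0,-0.03,0.05,0.05,1.5,0,0,-0.03]'
python3 drive.py '[0,0,0,0,0,0]'
python3 -c "
from h import *
go(CN,SU+.16,.047,np.pi/2)"
```

```text
clock: 37.8
tcp_pos: [0.5239, 0.0157, 0.1201]
orientation: [-2.359, -2.074, 0.001]
contact_force: [0.2, 0.1, -0.8]
grip_width: 0.0407
gripper_force: 61.3
clock: 37.9
tcp_pos: [0.5242, 0.0157, 0.1206]
orientation: [2.359, 2.074, 0.0]
contact_force: [-0.7, -0.1, -0.6]
grip_width: 0.041
gripper_force: 61.3
delta tool [0.0008 0.0007 0.0196] rot [ 0.0001  0.0001 -0.0009] | grasp n,u,z [0.518  0.0822 0.0666] j7 0.35 F [-0.7 -0.1 -0.6] t 37.9 grip 0.041 61.3
```

Converted, 0.019 m is 0.95, 0.015 m is 0.75.

```bash
python3 drive.py '[0.025,0.035,0.25,0,0,0,0.025,0.035,0.5,0,0,0,0.025,0.035,0.75,0,0,0,0.025,0.035,0.95,0,0,0,0.025,0.035,0.95,0,0,0]'
python3 drive.py '[0,0,0,0,0,0,0,0,0,0,0,0,0,0,0,0,0,0]' .054 40
python3 drive.py '[0,0,-1,0,0,0,0,0,-2.5,0,0,0,0,0,-4.5,0,0,0,0,0,-6.5,0,0,0,-2,0,-7.5,0,0,0]' .06
python3 drive.py '[-2.25,0,0,0,0,0,-4.5,0,0,0,0,0.5,-6.75,0,0,0,0,1,-9,0,0,0,0,2,-11,0.5,0,0,0,3]' .075
python3 drive.py '[0,0,0,0,0,0]'
python3 - <<'E'
from c import *
for b in cart('top'): print('top',b)
ct=r.camera_info('top');im,D=r.grab_frame('top')
for b in blobs(ct,im,D,.044,.056,amin=200): print('placed',b, b[0][0]*NV[0]+b[0][1]*NV[1],b[0][0]*UV[0]+b[0][1]*UV[1])
go(0,0,0,ang(52),world=[.6150,-.2942,.038])
E
```

```text
clock: 38.4
tcp_pos: [0.5245, 0.0163, 0.1008]
orientation: [-2.359, -2.074, 0.001]
contact_force: [0.2, -0.7, -0.5]
grip_width: 0.0408
gripper_force: 61.3
clock: 38.7
tcp_pos: [0.5251, 0.0163, 0.1017]
orientation: [2.359, 2.075, 0.001]
contact_force: [-0.2, 0.4, 0.2]
grip_width: 0.0538
gripper_force: 0.0
clock: 39.2
tcp_pos: [0.5222, -0.0186, 0.2541]
orientation: [2.348, 2.086, 0.007]
contact_force: [1.2, 0.1, -0.2]
grip_width: 0.0601
gripper_force: 0.0
clock: 39.7
tcp_pos: [0.5, -0.245, 0.2518]
orientation: [-2.647, -1.691, -0.001]
contact_force: [0.6, 0.1, -0.5]
grip_width: 0.0755
gripper_force: 0.0
clock: 39.8
tcp_pos: [0.5003, -0.2491, 0.2526]
orientation: [2.648, 1.682, -0.001]
contact_force: [0.0, 0.6, 0.1]
grip_width: 0.075
gripper_force: 0.0
top (array([ 615.1, -294. ,   42.9,   42.3,   61.7]), 52.4, array([437., 229.]), 437)
placed (array([778.1, -16.2,  54.2,  71.4, 130.2]), -84.5, array([326., 161.]), 755) 773.8564100000001 82.82772999999999
placed (array([524.8,  15.9,  50.9,  42.2,  61.7]), 82.8, array([311., 263.]), 423) 518.5282299999999 82.47328999999999
placed (array([512. , -83.3,  51. ,  42.1, 129.3]), 83.2, array([351., 269.]), 860) 518.44023 -17.550070000000005
delta tool [0.0017 0.1244 0.1595] rot [0.     0.0003 0.2333] | grasp n,u,z [ 0.5281 -0.1782  0.1975] j7 0.42 F [ 0.7  0.1 -0.9] t 39.9 grip 0.0752 0.0
```

```bash
python3 drive.py '[0,2,0,0,0,0.8,0,4,0,0,0,1.6,0.085,6.2,0,0,0,2.33,0.085,6.2,1.5,0,0,2.33,0.085,6.2,1.5,0,0,2.33]'
python3 drive.py '[0,0,0,0,0,0,0,0,0,0,0,0,0,0,0,0,0,0]'
python3 - <<'E'
from c import *
bs=cart();print(bs);b=bs[0]
go(0,0,0,ang(b[1]),world=[b[0][0]/1e3,b[0][1]/1e3,.038])
E
```

```text
clock: 40.4
tcp_pos: [0.615, -0.2894, 0.2174]
orientation: [-2.814, -1.383, 0.006]
contact_force: [-0.8, 0.2, -0.2]
grip_width: 0.0748
gripper_force: 0.0
clock: 40.7
tcp_pos: [0.6151, -0.2925, 0.2229]
orientation: [2.821, 1.38, 0.002]
contact_force: [0.9, -0.2, -0.5]
grip_width: 0.075
gripper_force: 0.0
[(array([ 615.1, -294. ,   41.6,   42.3,   61.6]), 52.3, array([320., 232.]), 4123)]
delta tool [-0.0013  0.0007  0.1308] rot [ 0.0013 -0.0011 -0.0029] | grasp n,u,z [ 0.6474 -0.212   0.1688] j7 0.24 F [-0.5 -0.8 -0.1] t 40.75 grip 0.0751 0.0
```

```bash
python3 drive.py '[-0.1,0.035,2,0,0,0,-0.1,0.035,4,0,0,0,-0.1,0.035,5.5,0,0,0,-0.1,0.035,6.25,0,0,0,-0.1,0.035,6.55,0,0,0]'
python3 drive.py '[0,0,0,0,0,0,0,0,0,0,0,0,0,0,0,0,0,0]'
python3 drive.py '[0,0,0,0,0,0,0,0,0,0,0,0,0,0,0,0,0,0,0,0,0,0,0,0,0,0,0,0,0,0]' 0 60
python3 drive.py '[0,0,-1.5,0,0,0,0,0,-3.5,0,0,0,0,0,-5.5,0,0,0,0,0,-7,0,0,0,0,0,-7,0,0,0]'
python3 - <<'E'
from c import *
go(CN,SU+.226,.048,np.pi/2)
E
```

```text
clock: 41.25
tcp_pos: [0.6141, -0.2945, 0.0897]
orientation: [-2.821, -1.38, 0.001]
contact_force: [-0.1, 0.8, 0.4]
grip_width: 0.0747
gripper_force: 0.0
clock: 41.55
tcp_pos: [0.6152, -0.2953, 0.0922]
orientation: [2.82, 1.379, 0.003]
contact_force: [0.6, -0.2, 0.1]
grip_width: 0.0751
gripper_force: 0.0
clock: 42.05
tcp_pos: [0.6148, -0.295, 0.0913]
orientation: [2.822, 1.38, 0.001]
contact_force: [-0.2, 1.3, 6.0]
grip_width: 0.0411
gripper_force: 62.8
clock: 42.55
tcp_pos: [0.6157, -0.2963, 0.235]
orientation: [2.817, 1.377, 0.007]
contact_force: [0.5, -1.0, -1.6]
grip_width: 0.0406
gripper_force: 62.0
delta tool [ 0.2477 -0.2981  0.1313] rot [ 7.000e-03  5.000e-04 -5.339e-01] | grasp n,u,z [ 0.6488 -0.2158  0.181 ] j7 0.24 F [ 0.5 -1.  -1.6] t 42.55 grip 0.0406 62.0
```

Converted, -0.072 m is -3.6, -0.18 m is -9, -0.4 rad is -4.

```bash
python3 drive.py '[1.5,-1.8,0,0,0,-0.5,3,-3.6,0,0,0,-1.2,4.5,-5.4,0,0,0,-2,6,-7.2,0,0,0,-3,7.5,-9,0,0,0,-4]'
python3 drive.py '[0,0,0,0,0,0,0,0,0,0,0,0]'
python3 -c "
from h import *
go(CN,SU+.226,.048,np.pi/2)"
```

```text
clock: 43.05
tcp_pos: [0.5632, -0.0637, 0.2293]
orientation: [-2.487, -1.918, 0.002]
contact_force: [1.5, -0.2, -0.9]
grip_width: 0.0408
gripper_force: 62.0
clock: 43.25
tcp_pos: [0.564, -0.064, 0.2296]
orientation: [-2.488, -1.916, 0.001]
contact_force: [0.3, -0.5, -1.1]
grip_width: 0.0411
gripper_force: 62.1
delta tool [ 0.1332 -0.0666  0.1277] rot [-0.0016 -0.0002 -0.1308] | grasp n,u,z [0.5675 0.0082 0.1756] j7 0.27 F [ 0.3 -0.5 -1.1] t 43.25 grip 0.0411 62.1
```

Converted, 0.1332 m is 6.66, 0.12 m is 6, -0.131 rad is -1.31.

```bash
python3 drive.py '[2,-1,0,0,0,-0.4,4,-2,0,0,0,-0.8,6,-3,0,0,0,-1.31,6.66,-3.28,0.5,0,0,-1.31,6.66,-3.28,1.5,0,0,-1.31]'
python3 drive.py '[0,0,1,0,0,0,0,0,2.25,0,0,0,0,0,2.25,0,0,0,0,0,2.25,0,0,0]'
python3 - <<'E'
from chk import *
go(CN,SU+.226,.048,np.pi/2)
ci=r.camera_info('wrist');im,D=r.grab_frame('wrist');held(im,D,ci,False);cv2.imwrite('pics/w7.png',im)
E
```

```text
clock: 43.75
tcp_pos: [0.5364, 0.0815, 0.2004]
orientation: [2.358, 2.074, 0.003]
contact_force: [0.1, -0.4, -1.3]
grip_width: 0.0408
gripper_force: 62.0
clock: 44.15
tcp_pos: [0.5357, 0.0778, 0.1554]
orientation: [2.364, 2.068, -0.002]
contact_force: [-0.3, -0.4, -0.5]
grip_width: 0.041
gripper_force: 61.9
delta tool [ 0.0038 -0.0028  0.0534] rot [-0.0004  0.0016 -0.0058] | grasp n,u,z [0.5215 0.1452 0.1014] j7 0.21 F [-0.3 -0.4 -0.5] t 44.15 grip 0.041 61.9
top z 0.1059 N,U range [0.4975 0.5457] [0.1164 0.1766] [521.3 145.9] [62.8 65.2] 88.1
```

View pics/w7.png

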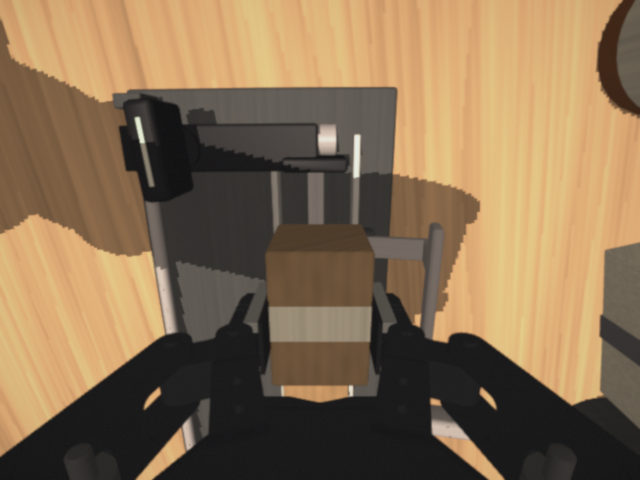

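Converted, 0.003 m is 0.15, -0.0028 m is -0.14, -0.006 rad is -0.06.

```bash
python3 drive.py '[0.15,-0.14,0,0,0,-0.06,0.15,-0.14,0.5,0,0,-0.06,0.15,-0.14,1,0,0,-0.06,0.15,-0.14,1.6,0,0,-0.06,0.15,-0.14,1.6,0,0,-0.06]'
python3 drive.py '[0,0,0,0,0,0,0,0,0,0,0,0]'
python3 -c "
from h import *
go(CN,SU+.226,.0475,np.pi/2)"
```

```text
clock: 44.7
tcp_pos: [0.532, 0.0831, 0.1217]
orientation: [-2.354, -2.079, 0.004]
contact_force: [-0.6, -0.7, -1.0]
grip_width: 0.041
gripper_force: 61.9
clock: 44.9
tcp_pos: [0.5333, 0.0829, 0.1236]
orientation: [2.355, 2.079, 0.0]
contact_force: [1.2, -1.0, -1.8]
grip_width: 0.0408
gripper_force: 61.9
delta tool [-0.001   0.0003  0.0221] rot [0.0003 0.0001 0.0031] | grasp n,u,z [0.5184 0.15   0.0696] j7 0.25 F [ 1.2 -1.  -1.8] t 44.9 grip 0.0408 61.9
```

Units first: shifts go in units of 20 mm and turns go in units of 0.1 rad. So 0.0215 m is 1.075, 0.017 m is 0.85, 0.003 rad is 0.03.

```bash
python3 drive.py '[-0.05,0.015,0.3,0,0,0.03,-0.05,0.015,0.6,0,0,0.03,-0.05,0.015,0.85,0,0,0.03,-0.05,0.015,1.075,0,0,0.03,-0.05,0.015,1.075,0,0,0.03]'
python3 drive.py '[0,0,0,0,0,0,0,0,0,0,0,0,0,0,0,0,0,0]' .054 40
python3 drive.py '[0,0,-1,0,0,0,0,0,-2.5,0,0,0,0,0,-4.5,0,0,0,0,0,-6.5,0,0,0,0,-2,-6.5,0,0,0]' .05
python3 drive.py '[0,-1.5,0,0,0,0,0,-1.5,0,0,0,0,0,-1.5,0,0,0,0]'
python3 - <<'E'
from c import *
print(cart('top'))
ct=r.camera_info('top');im,D=r.grab_frame('top')
for b in blobs(ct,im,D,.044,.056,amin=100): print('placed',b, b[0][0]*NV[0]+b[0][1]*NV[1],b[0][0]*UV[0]+b[0][1]*UV[1])
ci=r.camera_info('wrist');im,D=r.grab_frame('wrist')
for b in blobs(ci,im,D,.044,.056,amin=300): print('w',b, b[0][0]*NV[0]+b[0][1]*NV[1],b[0][0]*UV[0]+b[0][1]*UV[1])
go(CN-.075,.212,.060,1.5)
E
```

```text
clock: 45.4
tcp_pos: [0.5328, 0.082, 0.1012]
orientation: [-2.358, -2.076, 0.002]
contact_force: [0.4, -0.2, -1.7]
grip_width: 0.0408
gripper_force: 61.9
clock: 45.7
tcp_pos: [0.5335, 0.0821, 0.1023]
orientation: [2.358, 2.076, 0.001]
contact_force: [-0.6, -0.0, -0.2]
grip_width: 0.0544
gripper_force: 0.0
clock: 46.2
tcp_pos: [0.4999, 0.0867, 0.2374]
orientation: [2.354, 2.069, 0.017]
contact_force: [-0.2, 0.3, -0.8]
grip_width: 0.0498
gripper_force: 0.0
clock: 46.5
tcp_pos: [0.4638, 0.0915, 0.2323]
orientation: [-2.356, -2.077, -0.002]
contact_force: [0.4, 0.4, 0.2]
grip_width: 0.05
gripper_force: 0.0
[]
placed (array([879.1, 541.4,  49.5,  45.8, 262.8]), 4.6, array([103., 124.]), 226) 803.1673499999999 648.7482699999999
placed (array([ 880.9, -628.3,   51.8,   28. ,   90.2]), 30.8, array([573., 123.]), 101) 953.6216400000001 -511.24837999999994
placed (array([778.1, -16. ,  54.4,  71.9, 129.8]), -85.2, array([326., 161.]), 774) 773.83099 83.02610999999999
placed (array([ 772.4, -609.4,   52.1,   34. ,   87.1]), 31.6, array([566., 168.]), 117) 843.5983 -506.29182
placed (array([ 675
[... 316 characters left out ...]
ed (array([512.1, -82.1,  51. ,  42.2, 126.9]), 83.2, array([350., 269.]), 836) 518.3869 -16.347080000000005
w (array([533. ,  82.2,  49.6,  43. ,  62.6]), 82.4, array([406., 230.]), 4185) 518.2350799999999 149.27848
w (array([525.9,  25.5,  49.6,  42.9,  44.9]), 82.6, array([408., 287.]), 1270) 518.39916 92.13533999999999
w (array([503. , -41.9,  49.7,  15.4,  78.7]), 83.1, array([378., 371.]), 779) 504.25119 22.370689999999996
w (array([ 721.2, -101.6,   49.1,   12.3,   60. ]), 35.5, array([611., 393.]), 692) 728.27164 -9.112520000000004
delta tool [ 0.0628 -0.0061  0.1183] rot [ 0.0014  0.0002 -0.0705] | grasp n,u,z [0.4497 0.1492 0.1783] j7 0.03 F [ 0.6 -0.6  0.7] t 46.65 grip 0.0499 0.0
```

Converted, 0.1 m is 5, 0.09 m is 4.5, -0.07 rad is -0.7.

```bash
python3 drive.py '[2,-0.2,0,0,0,-0.7,3.14,-0.3,1,0,0,-0.7,3.14,-0.3,3,0,0,-0.7,3.14,-0.3,4.5,0,0,-0.7,3.14,-0.3,5,0,0,-0.7]'
python3 drive.py '[0,0,0,0,0,0,0,0,0,0,0,0]'
python3 -c "
from h import *
go(CN-.075,.212,.060,1.5)"
```

```text
clock: 47.15
tcp_pos: [0.4653, 0.1533, 0.1294]
orientation: [-2.284, -2.156, 0.007]
contact_force: [-0.6, 0.1, 0.7]
grip_width: 0.0501
gripper_force: 0.0
clock: 47.35
tcp_pos: [0.467, 0.1536, 0.1329]
orientation: [2.285, 2.155, 0.002]
contact_force: [0.3, -0.1, -0.1]
grip_width: 0.0499
gripper_force: 0.0
delta tool [0.0003 0.     0.0189] rot [ 0.0014 -0.0002 -0.0016] | grasp n,u,z [0.4437 0.2117 0.0789] j7 0.14 F [ 0.3 -0.1 -0.1] t 47.35 grip 0.0499 0.0
```

Converted, 0.0185 m is 0.925, 0.01 m is 0.5.

```bash
python3 drive.py '[0,0,0.5,0,0,0,0,0,0.925,0,0,0,0,0,0.925,0,0,0]'
python3 drive.py '[0,0,0,0,0,0,0,0,0,0,0,0,0,0,0,0,0,0,0,0,0,0,0,0,0,0,0,0,0,0]' 0 60
python3 drive.py '[0,0,0,0,0,-1,0,0,0,0,0,-2,0,0,0,0,0,-3,0,0,0,0,0,-4,0,0,0,0,0,-5]'
python3 drive.py '[0,0,0,0,0,-1,0,0,0,0,0,-2,0,0,0,0,0,-3,0,0,0,0,0,-4,0,0,0,0,0,-5]'
python3 drive.py '[0,0,0,0,0,-1,0,0,0,0,0,-2,0,0,0,0,0,-3,0,0,0,0,0,-4,0,0,0,0,0,-4.9]'
python3 drive.py '[0,0,0,0,0,0,0,0,0,0,0,0]'
python3 -c "
from h import *
go(CN-.075,.212,.060,0);print(r.get_obs()['moment'])"
```

```text
clock: 47.65
tcp_pos: [0.4654, 0.1541, 0.1129]
orientation: [-2.283, -2.157, 0.001]
contact_force: [-0.8, -0.1, 0.1]
grip_width: 0.0499
gripper_force: 0.0
clock: 48.15
tcp_pos: [0.4668, 0.154, 0.1139]
orientation: [2.283, 2.156, 0.003]
contact_force: [2.1, -0.6, 0.6]
grip_width: 0.0127
gripper_force: 60.3
clock: 48.65
tcp_pos: [0.4665, 0.1514, 0.1139]
orientation: [1.676, 2.654, -0.002]
contact_force: [3.3, -8.5, 3.8]
grip_width: 0.0131
gripper_force: 60.9
clock: 49.15
tcp_pos: [0.4665, 0.1506, 0.1139]
orientation: [0.969, 2.986, -0.004]
contact_force: [2.2, -10.1, 4.6]
grip_width: 0.013
gripper_force: 61.1
clock: 49.65
tcp_pos: [0.4665, 0.1506, 0.1139]
orientation: [0.216, 3.133, -0.005]
contact_force: [2.4, -9.9, 5.2]
grip_width: 0.0132
gripper_force: 61.1
clock: 49.85
tcp_pos: [0.4665, 0.1507, 0.1139]
orientation: [0.22, 3.133, -0.005]
contact_force: [3.8, -9.6, 6.0]
grip_width: 0.0133
gripper_force: 61.1
delta tool [-0.      0.0033 -0.0002] rot [-0.0029  0.0014 -0.0127] | grasp n,u,z [0.4437 0.2086 0.0599] j7 1.29 F [ 3.8 -9.6  6. ] t 49.85 grip 0.0133 61.1
[-2.21825216 -0.6758395   0.16095319]
```

Converted, -0.004 m is -0.2, -0.02 m is -1.

```bash
python3 drive.py '[0,-0.2,0,0,0,0,0,-0.4,0,0,0,0,0,-0.6,0,0,0,0,0,-0.8,0,0,0,0,0,-1,0,0,0,0]'
python3 drive.py '[0,-0.15,0,0,0,0,0,-0.15,0,0,0,0,0,-0.15,0,0,0,0]'
python3 -c "
from h import *
go(CN-.075,.184,.060,0)"
python3 drive.py '[0,0,0,0,0,0,0,0,0,0,0,0,0,0,0,0,0,0,0,0,0,0,0,0]' .05
python3 drive.py '[0,0,-1.5,0,0,0,0,0,-3.5,0,0,0,0,0,-5.5,0,0,0,0,0,-7.5,0,0,0,0,0,-8.5,0,0,0]'
python3 drive.py '[0,0,0,0,0,0,0,0,0,0,0,0,0,0,0,0,0,0]'
python3 - <<'E'
from c import *
ci=r.camera_info('wrist');im,D=r.grab_frame('wrist');cv2.imwrite('pics/w8.png',im)
W=world(ci,D);P=W.reshape(-1,3);N,U=P@NV,P@UV
m=(abs(N-(CN-.075))<.05)&(P[:,2]>.066)&(P[:,2]<.08)&(U<.3)&(U>.05)
print('knob top',m.sum(),np.c_[N,U][m].min(0),np.c_[N,U][m].max(0))
ct=r.camera_info('top');im,D=r.grab_frame('top')
for b in blobs(ct,im,D,.044,.056,amin=300): print('placed',b, b[0][0]*NV[0]+b[0][1]*NV[1],b[0][0]*UV[0]+b[0][1]*UV[1])
E
```

```text
clock: 50.35
tcp_pos: [0.464, 0.1317, 0.1139]
orientation: [0.219, 3.132, -0.003]
contact_force: [3.3, -6.9, 3.3]
grip_width: 0.0132
gripper_force: 60.8
clock: 50.65
tcp_pos: [0.4636, 0.1282, 0.1139]
orientation: [0.22, 3.132, -0.004]
contact_force: [3.7, -9.6, 4.3]
grip_width: 0.0135
gripper_force: 60.8
delta tool [-0.0002 -0.0021 -0.0001] rot [-0.0026  0.0021 -0.0126] | grasp n,u,z [0.4437 0.186  0.0599] j7 1.33 F [ 3.7 -9.6  4.3] t 50.65 grip 0.0135 60.8
clock: 51.05
tcp_pos: [0.4623, 0.1316, 0.1134]
orientation: [-0.215, -3.133, -0.0]
contact_force: [-0.1, 0.5, -0.1]
grip_width: 0.0503
gripper_force: 0.0
clock: 51.55
tcp_pos: [0.4635, 0.1316, 0.2867]
orientation: [0.216, 3.131, 0.004]
contact_force: [0.4, 0.4, -0.5]
grip_width: 0.0501
gripper_force: 0.0
clock: 51.85
tcp_pos: [0.4618, 0.1312, 0.2822]
orientation: [-0.215, -3.132, 0.002]
contact_force: [0.1, 0.7, 0.3]
grip_width: 0.0501
gripper_force: 0.0
knob top 811 [0.42055806 0.1773818 ] [0.46604045 0.190972  ]
placed (array([778.3, -16.1,  54.4,  72.1, 129.6]), -84.3, array([326., 161.]), 730) 774.0420799999999 82.95233999999999
placed (array([520.9, -16. ,  51.1,  42.4, 254.7]), 82.7, array([325., 265.]), 1703) 518.71431 50.335989999999995
```

View pics/w8.png

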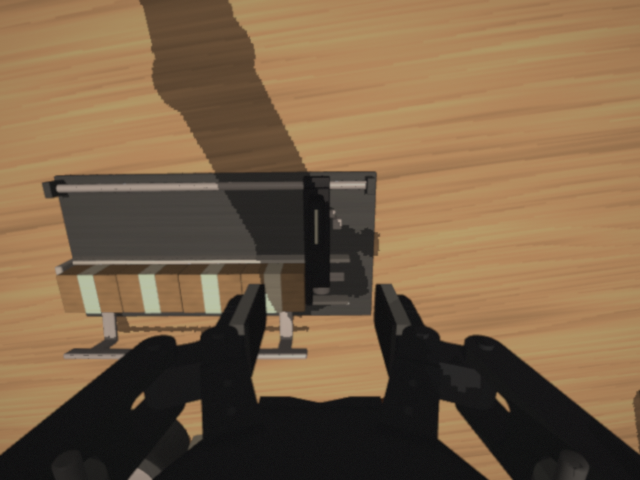

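```bash
python3 drive.py '[-2,-1.4,0,0,0,0,-4,-2.8,0,0,0,0,-6,-4.2,0,0,0,0,-8,-5.6,0,0,0,0,-10.3,-7,0,0,0,0]' 0 40
python3 drive.py '[0,0,0,0,0,0,0,0,0,0,0,0,0,0,0,0,0,0]'
python3 - <<'E'
from h import *
go(.652,.048,.077,0)
for cam in ('wrist','top'):
    ci=r.camera_info(cam);im,D=r.grab_frame(cam);P=world(ci,D).reshape(-1,3);N,U=P@NV,P@UV;z=P[:,2]
    for nm,m in (('bar',(N>.56)&(N<.64)&(U>-.04)&(U<.03)&(z>.052)&(z<.12)),('tab',(N>.55)&(N<.64)&(abs(U-.048)<.009)&(z>.045)&(z<.12))):
        Q=np.c_[N,U,z][m]; print(cam,nm,m.sum(),Q.min(0).round(4) if len(Q) else '',Q.max(0).round(4) if len(Q) else '')
E
```

```text
clock: 52.45
tcp_pos: [0.6452, -0.0349, 0.282]
orientation: [-0.216, -3.132, 0.001]
contact_force: [0.8, 0.7, 0.1]
grip_width: 0.0002
gripper_force: 0.0
clock: 52.75
tcp_pos: [0.6437, -0.0322, 0.2823]
orientation: [-0.215, -3.132, -0.001]
contact_force: [-0.9, 1.4, -0.2]
grip_width: -0.0001
gripper_force: 0.0
delta tool [-0.0099 -0.0018  0.1513] rot [ 0.0003 -0.0024 -0.0094] | grasp n,u,z [0.6424 0.0499 0.2283] j7 1.64 F [-0.9  1.4 -0.2] t 52.75 grip -0.0001 0.0
wrist bar 789 [ 0.5775 -0.0399  0.0521] [0.5857 0.0298 0.0687]
wrist tab 762 [0.5778 0.039  0.0567] [0.6174 0.057  0.0738]
top bar 26 [ 0.578  -0.0392  0.0557] [ 0.5858 -0.021   0.0699]
top tab 0
```

```bash
python3 drive.py '[-0.5,-0.09,1.5,0,0,0,-0.5,-0.09,3.5,0,0,0,-0.5,-0.09,5.5,0,0,0,-0.5,-0.09,7,0,0,0,-0.5,-0.09,7.55,0,0,0]'
python3 drive.py '[0.5,0,0,0,0,0,1,0,0,0,0,0,1.5,0,0,0,0,0,2,0,0,0,0,0,2.4,0,0,0,0,0]'
python3 drive.py '[0.5,0,0,0,0,0,1,0,0,0,0,0,1.5,0,0,0,0,0,1.75,0,0,0,0,0]'
python3 - <<'E'
from h import *
go(.535,.048,.077,0)
E
```

```text
clock: 53.35
tcp_pos: [0.6519, -0.0347, 0.1295]
orientation: [-0.213, -3.129, -0.001]
contact_force: [-0.3, 0.6, 0.5]
grip_width: 0.0002
gripper_force: 0.0
clock: 53.85
tcp_pos: [0.6194, -0.0316, 0.1419]
orientation: [0.215, 3.099, -0.001]
contact_force: [27.1, -4.3, 21.9]
grip_width: 0.0001
gripper_force: 16.8
clock: 54.25
tcp_pos: [0.6025, -0.0297, 0.1535]
orientation: [0.216, 3.057, -0.0]
contact_force: [45.4, -8.4, 60.6]
grip_width: -0.0002
gripper_force: 35.4
delta tool [ 0.068  -0.0002  0.0173] rot [ 0.0048  0.077  -0.0137] | grasp n,u,z [0.6056 0.0474 0.0997] j7 1.72 F [45.4 -8.4 60.6] t 54.25 grip -0.0002 35.4
```

Converted, -0.083 m is -4.15, -0.06 m is -3.

```bash
python3 drive.py '[-1,0,0,0,0,0,-2,0,0,0,0,0,-3,0,0,0,0,0,-4.15,0,0,0,0,0,-4.15,0,0,0,0,0]'
python3 drive.py '[0,0,-2,0,0,0,0,0,-4,0,0,0,0,0,-5.5,0,0,0,0,0,-5.5,0,0,0,0,0,-5.5,0,0,0]' .05 30
python3 - <<'E'
from h import *
for cam in ('wrist','top'):
    ci=r.camera_info(cam);im,D=r.grab_frame(cam);P=world(ci,D).reshape(-1,3);N,U=P@NV,P@UV;z=P[:,2]
    for nm,m in (('bar',(N>.56)&(N<.64)&(U>-.04)&(U<.03)&(z>.052)&(z<.12)),('tab',(N>.55)&(N<.64)&(abs(U-.048)<.009)&(z>.045)&(z<.12))):
        Q=np.c_[N,U,z][m]; print(cam,nm,m.sum(),Q.min(0).round(4) if len(Q) else '',Q.max(0).round(4) if len(Q) else '')
    if cam=='top':
        for b in blobs(ci,im,D,.044,.056,amin=300): print(b)
go(.602,.048,.0666,0)
E
```

```text
clock: 54.75
tcp_pos: [0.6569, -0.0366, 0.1349]
orientation: [0.215, 3.128, 0.0]
contact_force: [-0.6, -0.0, -0.1]
grip_width: 0.0003
gripper_force: 0.0
clock: 55.25
tcp_pos: [0.6536, -0.0363, 0.2441]
orientation: [0.216, 3.132, 0.002]
contact_force: [-0.7, -0.6, 0.0]
grip_width: 0.0502
gripper_force: 0.0
wrist bar 1317 [ 0.5723 -0.04    0.0561] [0.5815 0.03   0.0717]
wrist tab 1102 [0.5722 0.039  0.0573] [0.6127 0.057  0.0798]
top bar 35 [ 0.5732 -0.0397  0.0595] [ 0.5818 -0.0167  0.076 ]
top tab 0  
(array([828.8, 565.2,  49.9, 157.9, 325.6]), -22.6, array([ 91., 138.]), 311)
(array([ 508.9, -110.1,   50.9,   42.1,   65. ]), 82.7, array([362., 270.]), 440)
delta tool [0.0501 0.0002 0.1214] rot [ 0.0005 -0.0014 -0.0102] | grasp n,u,z [0.6522 0.0472 0.188 ] j7 1.67 F [ 0.2  0.1 -0.5] t 55.35 grip 0.0503 0.0
```

```bash
python3 drive.py '[1.5,0,1,0,0,0,2.65,0,2,0,0,0,2.65,0,4,0,0,0,2.65,0,5.5,0,0,0,2.65,0,5.9,0,0,0]'
python3 drive.py '[0,0,0,0,0,0,0,0,0,0,0,0,0,0,0,0,0,0]'
python3 drive.py '[0,0,0,0,0,0,0,0,0,0,0,0,0,0,0,0,0,0,0,0,0,0,0,0,0,0,0,0,0,0]' 0 25
python3 - <<'E'
from h import *
go(.600,.048,.071,0)
import numpy as np
g=np.array([.6-.5497,.053]); o=r.get_obs(); R=Rn.from_rotvec(o['orientation']); p=o['tcp_pos']+R.apply([0,0,.054]); g=np.array([p@NV-.5497,p[2]-.018]); print(g,np.hypot(*g))
a=np.arctan2(g[1],g[0]); 
for th in np.arange(0,1.3,.1): print(round(th,2),np.round([-(np.hypot(*g)*np.cos(a+th)-g[0]),-(np.hypot(*g)*np.sin(a+th)-g[1])],4))
E
```

```text
clock: 55.85
tcp_pos: [0.5985, -0.0288, 0.1204]
orientation: [-0.215, -3.126, 0.001]
contact_force: [-0.4, 0.4, -0.4]
grip_width: 0.0502
gripper_force: 0.0
clock: 56.15
tcp_pos: [0.6027, -0.0294, 0.126]
orientation: [0.216, 3.132, 0.0]
contact_force: [-0.1, -0.2, -0.3]
grip_width: 0.0499
gripper_force: 0.0
clock: 56.65
tcp_pos: [0.6024, -0.028, 0.125]
orientation: [0.214, 3.133, 0.002]
contact_force: [1.1, 4.8, 3.6]
grip_width: 0.0114
gripper_force: 31.1
delta tool [ 0.001  -0.0008  0.    ] rot [ 0.0014  0.0012 -0.0089] | grasp n,u,z [0.6011 0.0488 0.071 ] j7 1.73 F [1.1 4.8 3.6] t 56.65 grip 0.0114 31.1
[0.05143479 0.05301776] 0.07386758573835155
0.0 [-0.  0.]
0.1 [ 0.0055 -0.0049]
0.2 [ 0.0116 -0.0092]
0.3 [ 0.018  -0.0128]
0.4 [ 0.0247 -0.0158]
0.5 [ 0.0317 -0.0182]
0.6 [ 0.0389 -0.0198]
0.7 [ 0.0463 -0.0207]
0.8 [ 0.0536 -0.0208]
0.9 [ 0.061  -0.0202]
1.0 [ 0.0683 -0.0189]
1.1 [ 0.0754 -0.0169]
1.2 [ 0.0822 -0.0141]
```

```bash
python3 drive.py '[0.275,0,-0.245,0,0,0,0.58,0,-0.46,0,0,0,0.9,0,-0.64,0,0,0,1.235,0,-0.79,0,0,0,1.585,0,-0.91,0,0,0]'
python3 drive.py '[0.36,0,-0.08,0,0,0,0.73,0,-0.125,0,0,0,1.095,0,-0.13,0,0,0,1.465,0,-0.1,0,0,0,1.83,0,-0.035,0,0,0]'
python3 drive.py '[0.355,0,0.1,0,0,0,0.695,0,0.24,0,0,0,0.695,0,0.24,0,0,0,0.695,0,0.24,0,0,0]'
python3 - <<'E'
from h import *
go(.5157,.048,.083,0)
E
python3 drive.py '[0,0,0,0,0,0,0,0,0,0,0,0,0,0,0,0,0,0]' .04
python3 drive.py '[0,0,-1.5,0,0,0,0,0,-3.5,0,0,0,0,0,-5.5,0,0,0,2,0,-7,0,0,0,4,0,-7.5,0,0,0]'
python3 drive.py '[0,0,0,0,0,0,0,0,0,0,0,0,0,0,0,0,0,0]'
python3 - <<'E'
from h import *
for cam in ('wrist','top'):
    ci=r.camera_info(cam);im,D=r.grab_frame(cam);P=world(ci,D).reshape(-1,3);N,U=P@NV,P@UV;z=P[:,2]
    m=(N>.49)&(N<.64)&(U>-.04)&(U<.03)&(z>.054)&(z<.13); Q=np.c_[N,U,z][m]
    print(cam,m.sum(),Q.min(0).round(4),np.median(Q,0).round(4),Q.max(0).round(4))
    cv2.imwrite(f'pics/f_{cam}.png',im)
W=P.reshape(480,640,3)
E
```

```text
clock: 57.15
tcp_pos: [0.5715, -0.024, 0.1429]
orientation: [0.214, 3.131, 0.001]
contact_force: [5.2, 4.5, -4.6]
grip_width: 0.0114
gripper_force: 29.5
clock: 57.65
tcp_pos: [0.537, -0.0195, 0.1448]
orientation: [0.215, 3.126, 0.001]
contact_force: [6.0, 2.9, 2.7]
grip_width: 0.0111
gripper_force: 32.7
clock: 58.05
tcp_pos: [0.5219, -0.0176, 0.1397]
orientation: [0.216, 3.13, 0.001]
contact_force: [2.1, 3.8, 6.8]
grip_width: 0.0114
gripper_force: 32.8
delta tool [ 0.0042 -0.001   0.0027] rot [ 0.0012  0.0041 -0.0101] | grasp n,u,z [0.5202 0.049  0.0857] j7 1.7 F [2.1 3.8 6.8] t 58.05 grip 0.0114 32.8
clock: 58.35
tcp_pos: [0.5195, -0.0185, 0.1382]
orientation: [-0.218, -3.133, 0.001]
contact_force: [-0.2, -0.7, 0.0]
grip_width: 0.0401
gripper_force: 0.0
clock: 58.85
tcp_pos: [0.4416, -0.0076, 0.2906]
orientation: [0.219, 3.13, 0.0]
contact_force: [-0.1, 1.7, 0.9]
grip_width: 0.0399
gripper_force: 0.0
clock: 59.15
tcp_pos: [0.4415, -0.007, 0.2884]
orientation: [0.216, 3.134, -0.001]
contact_force: [0.4, -0.4, 0.0]
grip_width: 0.0401
gripper_force: 0.0
wrist 514 [ 0.5143 -0.0399  0.0614] [0.5205 0.0132 0.0648] [0.5305 0.0298 0.067 ]
top 212 [ 0.4981 -0.0397  0.0541] [ 0.5225 -0.0042  0.0655] [0.5392 0.0299 0.0732]
```

View pics/f_wrist.png

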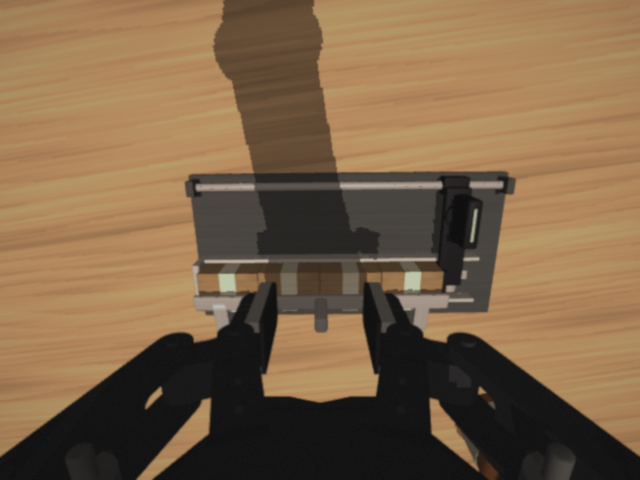

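```bash
python3 - <<'E'
from h import *
go(.57,.048,.092,0)
E
python3 drive.py '[-2,0,0,0,0,0,-4,0,0,0,0,0,-6,0,0,0,0,0,-6.5,0,0,0,0,0,-6.5,0,0,0,0,0]' 0 40
python3 drive.py '[0,0,0,0,0,0,0,0,0,0,0,0]'
python3 - <<'E'
from h import *
go(.57,.048,.092,0)
E
```

```text
delta tool [-0.1311  0.0005  0.1421] rot [-0.0013 -0.0004 -0.0109] | grasp n,u,z [0.439  0.049  0.2341] j7 1.4 F [-0.2  0.3 -1.5] t 59.25 grip 0.0405 0.0
clock: 59.75
tcp_pos: [0.571, -0.0254, 0.2873]
orientation: [-0.218, -3.133, 0.004]
contact_force: [-0.1, 0.6, -0.1]
grip_width: -0.0002
gripper_force: 0.0
clock: 59.95
tcp_pos: [0.5685, -0.0248, 0.2882]
orientation: [-0.217, -3.133, -0.001]
contact_force: [-0.3, -0.2, -0.3]
grip_width: -0.0001
gripper_force: 0.0
delta tool [-0.0032  0.0003  0.1422] rot [ 0.0002 -0.0015 -0.0106] | grasp n,u,z [0.567  0.0477 0.2342] j7 1.61 F [-0.3 -0.2 -0.3] t 59.95 grip -0.0001 0.0
```

Converted, 0.141 m is 7.05, 0.13 m is 6.5.

```bash
python3 drive.py '[-0.15,0,1.5,0,0,0,-0.15,0,3.5,0,0,0,-0.15,0,5,0,0,0,-0.15,0,6.5,0,0,0,-0.15,0,7.05,0,0,0]'
python3 drive.py '[0,0,0,0,0,0,0.4,0,0,0,0,0,0.8,0,0,0,0,0,1.2,0,0,0,0,0,1.5,0,0,0,0,0]'
python3 drive.py '[0.2,0,0,0,0,0,0.3,0,0,0,0,0,0.3,0,0,0,0,0]'
python3 - <<'E'
from h import *
go(.5347,.048,.092,0)
ci=r.camera_info('top');im,D=r.grab_frame('top');P=world(ci,D).reshape(-1,3);N,U=P@NV,P@UV;z=P[:,2]
for a,b in ((-.06,0),(.1,.16)):
    m=(N>.50)&(N<.535)&(U>a)&(U<b)&(z>.054)&(z<.08); Q=np.c_[N,U,z][m]; print(m.sum(),np.median(Q,0).round(4))
E
```

```text
clock: 60.45
tcp_pos: [0.5704, -0.0246, 0.1454]
orientation: [-0.215, -3.13, -0.0]
contact_force: [-1.7, 0.2, 0.3]
grip_width: -0.0001
gripper_force: 0.0
clock: 60.95
tcp_pos: [0.5425, -0.0208, 0.1484]
orientation: [0.216, 3.133, 0.001]
contact_force: [1.0, 0.6, -1.1]
grip_width: 0.0001
gripper_force: 0.4
clock: 61.25
tcp_pos: [0.5369, -0.0201, 0.1477]
orientation: [-0.216, -3.134, -0.0]
contact_force: [0.0, 0.6, 0.9]
grip_width: -0.0
gripper_force: 0.0
delta tool [ 0.0003 -0.0003  0.0017] rot [ 0.0002 -0.0001 -0.0103] | grasp n,u,z [0.5351 0.0483 0.0937] j7 1.73 F [0.  0.6 0.9] t 61.25 grip -0.0 0.0
135 [ 0.5183 -0.0449  0.0607]
144 [0.5184 0.1419 0.0605]
```

```bash
python3 drive.py '[0.1,0,0,0,0,0,0.2,0,0,0,0,0,0.2,0,0,0,0,0]'
python3 drive.py '[-1,0,0,0,0,0,-1.5,0,0,0,0,0,-1.5,0,-2,0,0,0,-1.5,0,-4,0,0,0,-1.5,0,-6,0,0,0]'
python3 drive.py '[2.25,0,-0.5,0,0,0,4.5,0,-1,0,0,0,5.5,0,-1.5,0,0,0,5.5,0,-1.5,0,0,0,5.5,0,-1.5,0,0,0]'
python3 - <<'E'
from h import *
for cam in ('wrist','top'):
    ci=r.camera_info(cam);im,D=r.grab_frame(cam);P=world(ci,D).reshape(-1,3);N,U=P@NV,P@UV;z=P[:,2]
    m=(N>.49)&(N<.55)&(U>-.04)&(U<.03)&(z>.054)&(z<.13); Q=np.c_[N,U,z][m]
    print(cam,m.sum(),Q.min(0).round(4),np.median(Q,0).round(4),Q.max(0).round(4))
    m=(abs(N-(CN-.075))<.05)&(z>.066)&(z<.08)&(U<.3)&(U>.05)
    print('knob',np.c_[N,U][m].min(0),np.c_[N,U][m].max(0))
cv2.imwrite('pics/fin.png',im); cs=r.grab_frame('side')[0];cv2.imwrite('pics/fins.png',cs[150:390,240:460].repeat(2,0).repeat(2,1))
print(r.get_obs()['contact_force'])
E
```

```text
clock: 61.6
tcp_pos: [0.536, -0.0199, 0.1482]
orientation: [0.216, 3.127, -0.001]
contact_force: [8.5, -0.8, -7.0]
grip_width: -0.0002
gripper_force: 4.3
clock: 62.1
tcp_pos: [0.5624, -0.0241, 0.2685]
orientation: [-0.217, -3.132, 0.001]
contact_force: [1.4, 0.1, -0.0]
grip_width: 0.0001
gripper_force: 0.0
clock: 62.6
tcp_pos: [0.454, -0.0085, 0.2979]
orientation: [0.215, 3.133, 0.002]
contact_force: [-0.2, 0.0, -0.2]
grip_width: 0.0004
gripper_force: 0.0
wrist 1099 [ 0.5073 -0.04    0.0543] [ 0.5145 -0.0054  0.0595] [0.5239 0.03   0.0622]
knob [0.42056727 0.17680027] [0.46591168 0.19086785]
top 214 [ 0.4984 -0.0397  0.0541] [ 0.5165 -0.0044  0.0607] [0.5393 0.0299 0.0666]
knob [0.4216901  0.17666592] [0.46752409 0.19134348]
[-0.54462562  0.25783736 -0.13784231]
```

View pics/fins.png

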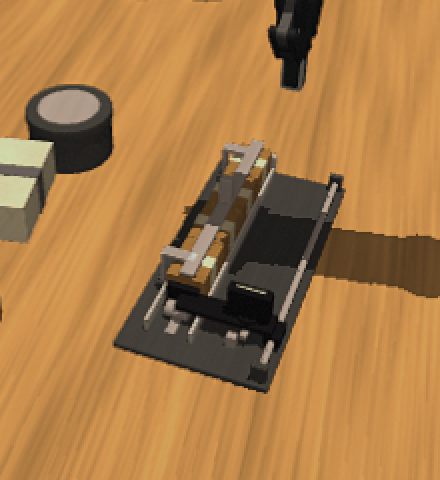

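```bash
python3 -c "
from bench import r
print(r.hand_in())"
```

```text
the job is handed in; nothing more can be done
None
```

I handed in the job at about 62 s: all four cartons lie in one row between the end stop and the freed follower with the rail shut, by the last camera readings; the hand-in gave no verdict, and a failed first try at closing the rail pressed on its tab at up to about 76 N (45 N sideways, 61 N up), which could count against the run if the judge treats it as a press by the gripper's body (40 N limit).

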